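Pack the carry caddy by height

ROBOT

A 6-joint arm with a two-finger parallel gripper is mounted at the origin on a cart in front of the work surface, level with it; the furniture and walls round the work are solid. World frame = base frame: x ahead of the robot, y to its left, z up, the work surface at z = 0. Lengths are in mm, angles in rad, forces in N, time in s.
With the tool pointing down it reaches from about 250 to 800 mm from the base axis. Payload 8.5 kg.
Tool frame: the origin (TCP) lies at the very end of the fingers, on their centre line; the grasp point (between the pads) lies 19 mm behind it; z points along the fingers, y is the direction in which the jaws open and shut (so a half turn about z gives the same grasp; the last joint's range is limited). The gripper opens to 85 mm and grips with 20 to 120 N. Pads are 22 mm wide; open, the fingers measure 114 mm over their backs; the gripper's body (76 mm by 85 mm) begins 54 mm behind the grasp point. The pads swing forward as they close: fully open they stand 13 mm farther back than shut.
Start: joints at [-1.202, 0.238, -0.013, 1.319, 0, 1.571], TCP at [189.242, -489.656, 203.576] pointing down, gripper open.
Joint ranges: [-2.66, 2.66], [-1.03, 1.9], [-1.14, 1.46], [-1.82, 2.27], [-1.45, 1.34], [-3.14, 3.14]. Speed limits (rad/s): [2.22, 2.22, 2.79, 3.14, 3.14, 3.14].

INTERFACE

Orientations are given as [roll, pitch, yaw] about the fixed x, y, z axes, in that order (R = Rz(yaw) Ry(pitch) Rx(roll)).
In Python, from plant import status, snapshot, calibration, arm gives the robot as it stands.
- The arm moves only by the tool play_rows, never from a script. Its argument "series" is a list of rows, each an object with "linear": the shift along the tool's x, y, z in m, a list of three; "roll": the turn about the tool's z in degrees; "jaw": the finger opening in m, from 0 to 0.0854. A call has 1 to 5 rows; each row shifts and turns the commanded pose from where the row before left it, along the tool's axes as they then stand; what a row does not reach is not made up. A row lasts 1/12 s, in which the tool goes at most 41.7 mm and 7.16 degrees, less where a joint would pass 70% of its speed; a pose out of reach is approached as far as the arm can. A call with a gripper value outside its range is refused whole. The fingers move at their own pace and stop on an object; "squeeze" is the grip in N (left out, the last holds). Time passes only in rows, so rows that do not move let the fingers close. It gives the time, the measured TCP pose, the force and the opening at its end, in the units of the state.
- status.observe(): the state, without advancing time (a new reading comes with each control period).
- snapshot(name): name is "scene" or "top"; returns the picture (420x560x3 uint8, red, green, blue); there is no depth.
- calibration(name): a dict with "vertical_fov" (degrees; the focal length in pixels is half the picture's height over the tangent of half this angle, whatever the lens; pixels are square), "cx", "cy" (the principal point, pixels), "cam_to_world" (4x4, takes a point from camera to world coordinates). Camera axes: x right, y down, z forward; pixel columns grow to the right and rows downward; lengths in mm; the calibration is good to about 2 mm. A picture is of the moment at which its call begins. calibration takes no time and is no camera call.
- arm.sign_off(): hands the job in, once; it reports no verdict.
The state is a dict: "clock": time; "joint_pos": joint angles; "dq": joint speeds; "joint_torque": joint torques, N m; "tool_pos": TCP position; "tool_rot": TCP orientation; "ft_force": force on the tool from outside, world axes, zero at the start; "wrist_torque": the same for the moment, N m; "gripper_width": finger opening in mm.
Only numpy, scipy, OpenCV 4.12 (cv2) and the standard library are available. Lean on these libraries where they do the work, as an engineer would, in place of code of your own. Each camera call takes 0.05 s, during which the arm holds its last target. There are 200 camera calls.

TASK

Pack the white carry caddy: stand the four containers on its row of marks in order of height, one to a mark, the tallest on the mark next to the red tag and the shortest on the fourth, then set the teal foam block on the leftover fifth mark, its long side along the row, so that the things cannot slide about. Keep the containers upright on the way, and leave the funnel where it stands.

Things in the scene. Friction and masses are not known exactly. Their poses are not given: they have to be found in the camera images.
- rod_jar: Narrow clear glass tube jar, 37 mm across, holding two stirring rods (one brown) that stand out of its top; 205 mm high over the rods, the tallest container. 0.22 kg. Hold it round the glass between 65 and 155 mm above its foot; the rods above 167 mm are not solid. Origin: centre of the underside, z up.
- detergent_bottle: Yellow bottle with white neck and yellow push-pull cap, 181 mm high. Its body measures 48 mm (its x) by 65 mm (its y). 0.4 kg. Hold it round the yellow body across its x, 65 to 100 mm above its foot; only the body up to 110 mm is solid, so a grip on the neck or cap closes on nothing. Origin: centre of the underside, z up.
- reagent_bottle: White plastic bottle with a dark blue screw cap and an orange band on its label, 58 mm by 58 mm across, rounded, 148 mm high. 0.35 kg. Hold it round the body, 65 to 95 mm above its foot; the part above 118 mm (cap) is not solid. Origin: centre of the underside, z up.
- dropper_bottle: Small amber bottle with a black dropper top, round, 35 mm across, 98 mm high, the shortest container. 0.07 kg. Hold it round the amber body, 25 to 50 mm above its foot; the part above 64 mm is not solid. Origin: centre of the underside, z up.
- foam_block: Stiff teal foam block, 50 mm (its x) by 70 mm (its y) by 80 mm high, 0.05 kg; grasp it across its x, 60 to 70 mm above its foot, since it, like the taller containers, may stand just in front of the dark covered instrument, whose foot is a 40 mm high step. Origin: centre of the underside, z up.
- caddy: White shallow carry tray, fixed, 98 mm (its x) by 420 mm (its y). Its floor is 5 mm thick and bears five round marks (52 mm discs, grey with a black rim) in a row along its y, at x = 0 and y = -144, -72, 0, +72, +144 mm. Lips 4 mm thick along both long sides rise to 14 mm; inside them it is 90 mm wide. The end blocks, y = 188 to 210 mm either way, rise to 22 mm. Origin: centre of the underside, z up. Its row runs roughly left to right before the robot.
- red_tag: Red round stud, 19 mm across, 10 mm high, on one of the caddy's two end blocks (at caddy x = 0, y = +199 or -199 mm; which end varies). It marks the end where the tallest container belongs; the nearest mark is 55 mm from it, the others follow every 72 mm. Origin: centre of its underside.
- grey_tag: Dark grey round stud like the red one, on the caddy's other end block; the foam block belongs on the mark next to it. Origin: centre of its underside.
- funnel: Light blue plastic funnel standing on its rim, stem up, 71 mm across, 75 mm high, loose. Not part of the kit: it must stay where it is. Beyond it a microwave oven hangs 0.5 m above the worktop, from 0.57 m ahead of the robot to the wall, 0.30 m left to 0.18 m right: draw the arm back before swinging across. Origin: centre of the underside, z up.

How it is judged (in metres and radians):
At the end, for the whole second after the job is handed in: From the red tag: rod jar, detergent, reagent, dropper bottle, foam block, each within 13 mm of its mark along and across the row, on the caddy floor (underside 2-10 mm up), within 0.1 rad of upright, at rest; foam within 0.2 rad of the row; funnel within 25 mm of its place, upright (horizontal distance between rod_jar and red_tag between 0.042 and 0.068 m and x of rod_jar in the frame of caddy between -0.013 and 0.013 m and z of rod_jar in the frame of caddy between 0.002 and 0.01 m and angle between each of rod_jar, detergent_bottle, reagent_bottle, dropper_bottle, foam_block's own z axis and vertical below 0.1 rad and linear speed of each of rod_jar, detergent_bottle, reagent_bottle, dropper_bottle, foam_block below 0.02 m/s and angular speed of each of rod_jar, detergent_bottle, reagent_bottle, dropper_bottle, foam_block below 0.3 rad/s and horizontal distance between detergent_bottle and red_tag between 0.114 and 0.14 m and x of detergent_bottle in the frame of caddy between -0.013 and 0.013 m and z of detergent_bottle in the frame of caddy between 0.002 and 0.01 m and horizontal distance between reagent_bottle and red_tag between 0.186 and 0.212 m and x of reagent_bottle in the frame of caddy between -0.013 and 0.013 m and z of reagent_bottle in the frame of caddy between 0.002 and 0.01 m and horizontal distance between dropper_bottle and red_tag between 0.258 and 0.284 m and x of dropper_bottle in the frame of caddy between -0.013 and 0.013 m and z of dropper_bottle in the frame of caddy between 0.002 and 0.01 m and horizontal distance between foam_block and red_tag between 0.33 and 0.356 m and x of foam_block in the frame of caddy between -0.013 and 0.013 m and z of foam_block in the frame of caddy between 0.002 and 0.01 m and angle between the y axis of foam_block and the y axis of caddy, either way round below 0.2 rad and distance of funnel from where it was at the start of the episode below 0.025 m and angle between funnel's own z axis and vertical below 0.15 rad); the robot touches nothing.
It fails at once if the funnel is pushed more than 25 mm from its place or tipped (distance of funnel from where it was at the start of the episode above 0.025 m or angle between funnel's own z axis and vertical above 0.3 rad).
It fails at once if one of the four containers is tipped more than 0.7 rad (angle between any of rod_jar, detergent_bottle, reagent_bottle, dropper_bottle's own z axis and vertical above 0.7 rad).
It also fails if it takes over 144 s, if anything falls off the work surface, if the arm or the gripper's body presses on something with over 40 N, if the wrist force passes 120 N, or if a joint passes its speed limit or range.

## Working session

There is one attempt and no reset: what is moved stays moved. The work goes in short steps, Python scripts to look and compute and a tool call to move; the robot and the scene stay as the last step left them, time stands still between calls to the robot, and variables do not carry over. Pictures are saved under pics/ and viewed, about 12 in all and at most 16, crops included, and the job is handed in when it is done.

Besides the shell and the picture viewer there is one more tool, called by a JSON object that holds its "op" and its "data". play_rows: Moves the arm, as the interface text tells. Its arguments: {"type":"object","properties":{"series":{"type":"array"},"squeeze":{"type":"number"}},"required":["series"]}

```bash
mkdir -p pics; python3 - <<'E'
from plant import status, snapshot, calibration
import cv2, numpy as np
for n in("scene","top"):
    im=snapshot(n); cv2.imwrite(f"pics/{n}0.png",im[:,:,::-1]); c=calibration(n); print(n,c)
print(status.observe())
E
```

```text
scene {'vertical_fov': 54.556440847778475, 'cx': 276.4408993931166, 'cy': 210.7655880672803, 'cam_to_world': array([[-6.20827720e-01, -5.71323535e-01,  5.36807563e-01,
        -2.06692554e+01],
       [-7.83877456e-01,  4.61528009e-01, -4.15364938e-01,
         4.51654235e+02],
       [-1.04439610e-02, -6.78661415e-01, -7.34377020e-01,
         8.07044716e+02],
       [ 0.00000000e+00,  0.00000000e+00,  0.00000000e+00,
         1.00000000e+00]])}
top {'vertical_fov': 42.6401822396014, 'cx': 279.8253327425449, 'cy': 212.16024970044003, 'cam_to_world': array([[-8.65390626e-03, -9.96175245e-01,  8.69482102e-02,
         3.81121241e+02],
       [-9.99887754e-01,  7.55696848e-03, -1.29372412e-02,
         1.74626480e+01],
       [ 1.22306945e-02, -8.70504083e-02, -9.96128825e-01,
         1.59878739e+03],
       [ 0.00000000e+00,  0.00000000e+00,  0.00000000e+00,
         1.00000000e+00]])}
{'clock': 0.1, 'joint_pos': array([-1.20200207e+00,  2.38729454e-01, -1.41746342e-02,  1.31918191e+00,
       -3.26661948e-05,  1.57078707e+00]), 'dq': array([-0.00044251, -0.00057946,  0.00195834,  0.00059503, -0.00193284,
       -0.0011608 ]), 'joint_torque': array([-4.96219800e-04, -5.39721000e+01,  3.46999419e+01,  1.34337478e-02,
       -8.38840583e-05, -1.66240534e-05]), 'tool_pos': array([ 189.10196767, -489.3275462 ,  203.03555594]), 'tool_rot': array([-3.14030298e+00,  3.26542279e-05,  3.68803554e-01]), 'ft_force': array([-0.29459531,  0.40198653,  0.01001776]), 'wrist_torque': array([-0.02191258, -0.00094782, -0.01369655]), 'gripper_width': 85.45711017537174}
```

View pics/scene0.png

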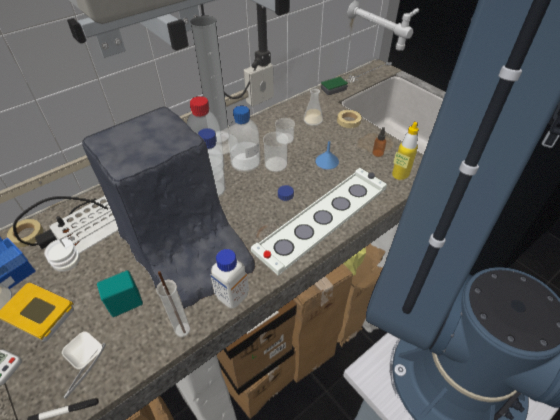

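View pics/top0.png

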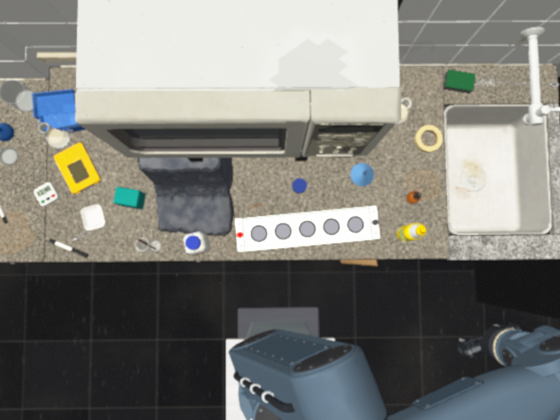

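The scene shows the red tag at the left (+y) end of the caddy. The jar and reagent bottle stand in front of the covered instrument, the foam is at far left, and the detergent and dropper are at right. Next I'll take measurements and zoomed crops.

```bash
cat > h.py <<'E'
import numpy as np, cv2
from plant import status, snapshot, calibration
C={n:calibration(n) for n in("scene","top")}
def F(n): return 210/np.tan(np.radians(C[n]["vertical_fov"])/2)
def ray(n,u,v):
    c=C[n];M=c["cam_to_world"];d=M[:3,:3]@[(u-c["cx"])/F(n),(v-c["cy"])/F(n),1]
    return M[:3,3],d/np.linalg.norm(d)
def onz(n,u,v,z):
    o,d=ray(n,u,v);return o+d*(z-o[2])/d[2]
def proj(n,p):
    c=C[n];M=c["cam_to_world"];q=M[:3,:3].T@(np.array(p)-M[:3,3])
    return np.array([c["cx"]+F(n)*q[0]/q[2],c["cy"]+F(n)*q[1]/q[2]])
def tri(a,b):
    (o1,d1),(o2,d2)=ray("scene",*a),ray("top",*b)
    t=np.linalg.lstsq(np.stack([d1,-d2],1),o2-o1,rcond=None)[0]
    p,q=o1+d1*t[0],o2+d2*t[1];return (p+q)/2,np.linalg.norm(p-q)
def shot(n,f=None):
    im=cv2.cvtColor(snapshot(n),cv2.COLOR_RGB2BGR)
    if f: cv2.imwrite(f,im)
    return im
def blobs(im,lo,hi,box,amin=6):
    h=cv2.cvtColor(im,cv2.COLOR_BGR2HSV);m=cv2.inRange(h,np.array(lo),np.array(hi))
    k=np.zeros_like(m);x0,y0,x1,y1=box;k[y0:y1,x0:x1]=m[y0:y1,x0:x1]
    n,l,s,c=cv2.connectedComponentsWithStats(k)
    return [(c[i].round(1),s[i].tolist(),l==i) for i in range(1,n) if s[i,4]>=amin]
E
python3 - <<'E'
from h import *
np.set_printoptions(precision=1,suppress=True)
S=cv2.imread("pics/scene0.png");T=cv2.imread("pics/top0.png")
def show(tag,n,im,lo,hi,box,z,a=6):
    for c,s,_ in blobs(im,lo,hi,box,a): print(tag,n,c,s,onz(n,*c,z))
show("red","scene",S,(0,150,80),(8,255,255),(240,230,300,290),30,3);show("red","top",T,(0,150,80),(8,255,255),(225,220,255,250),30,3)
for n,im,b in(("scene",S,(265,175,375,260)),("top",T,(245,212,368,245))):
    show("mark",n,im,(0,0,40),(180,120,165),b,5,40)
show("foam","scene",S,(80,80,30),(96,255,255),(90,260,150,320),80,30);show("foam","top",T,(80,80,30),(96,255,255),(105,180,150,215),80,30)
show("cap","scene",S,(110,120,40),(130,255,255),(205,240,250,280),145,20);show("cap","top",T,(110,120,40),(130,255,255),(180,230,210,256),145,20)
show("yel","scene",S,(22,120,100),(34,255,255),(380,110,430,190),100,20);show("yel","top",T,(22,120,100),(34,255,255),(390,215,435,250),100,20)
show("amb","scene",S,(3,100,30),(20,255,200),(365,120,395,165),40);show("amb","top",T,(3,100,30),(20,255,200),(400,185,425,210),40)
show("fun","scene",S,(98,60,60),(112,255,255),(305,135,350,170),0,20);show("fun","top",T,(98,60,60),(112,255,255),(340,160,380,190),0,20)
r=lambda im,b,k:cv2.resize(im[b[1]:b[3],b[0]:b[2]],None,fx=k,fy=k,interpolation=cv2.INTER_CUBIC)
A=r(S,(90,240,250,345),5)
B=np.hstack([r(T,(110,180,210,256),4),r(T,(385,185,437,261),4),r(S,(365,110,425,186),4)])[:,:800]
cv2.imwrite("pics/cropA.png",A);cv2.imwrite("pics/cropB.png",B);print(A.shape,B.shape)
E
```

```text
red scene [266.7 253.9] [264, 251, 6, 7, 33] [452.8 116.4  30. ]
red top [239.5 234.3] [238, 233, 4, 4, 14] [454.2 115.2  30. ]
mark scene [294.3 196.2] [265, 175, 90, 66, 2696] [577.6 -74.6   5. ]
mark scene [357.3 190.2] [348, 184, 19, 13, 191] [ 484.6 -227.2    5. ]
mark scene [340.5 203.2] [331, 197, 20, 14, 208] [ 478.  -155.1    5. ]
mark scene [347.5 238. ] [295, 196, 80, 64, 2548] [379.8 -83.3   5. ]
mark scene [322.6 216.9] [313, 210, 20, 15, 231] [471.7 -83.1   5. ]
mark scene [303.6 231.5] [294, 224, 20, 16, 250] [465.3 -11.2   5. ]
mark scene [283.4 247. ] [273, 239, 22, 17, 275] [458.9  60.5   5. ]
mark top [255.1 213.6] [245, 212, 23, 5, 80] [516.5  70.3   5. ]
mark top [355.2 224.3] [347, 217, 17, 16, 63] [ 482.3 -227.     5. ]
mark top [330.8 226.5] [323, 219, 16, 16, 67] [ 476.3 -154.3    5. ]
mark top [306.7 228.4] [299, 221, 16, 16, 67] [471.3 -82.6   5. ]
mark top [282.4 230.3] [275, 223, 16, 16, 67] [466.2 -10.4   5. ]
mark top [258.5 233.1] [251, 226, 16, 16, 61] [458.5  60.5   5. ]
mark top [352.3 243.2] [343, 242, 20, 3, 40] [ 426.3 -217.2    5. ]
foam scene [118.9 293.2] [97, 270, 45, 47, 1365] [533.4 436.   80. ]
foam top [128.6 197.3] [113, 187, 32, 22, 523] [559.2 425.5  80. ]
cap scene [225.8 259.5] [216, 249, 20, 22, 355] [423.  238.1 145. ]
cap top [192.5 242.3] [186, 236, 14, 13, 141] [428.3 234.5 145. ]
yel scene [413.  128.7] [408, 122, 11, 13, 96] [ 501.3 -455.5  100. ]
yel scene [403.9 163.1] [392, 144, 25, 36, 412] [ 419.1 -316.1  100. ]
yel top [413.1 231.1] [401, 223, 26, 18, 241] [ 456.  -374.2  100. ]
yel top [398.4 234.6] [396, 230, 6, 10, 38] [ 446.5 -332.7  100. ]
amb scene [378.8 147.2] [373, 138, 13, 19, 191] [ 550.5 -380.2   40. ]
amb top [412.  197.3] [406, 191, 15, 13, 120] [ 557.9 -389.7   40. ]
fun scene [326.8 159.4] [315, 142, 24, 27, 328] [ 639.9 -256.6   -0. ]
fun top [361.6 174.1] [350, 163, 24, 23, 427] [ 633.7 -250.2    0. ]
(525, 800, 3) (304, 800, 3)
```

View pics/cropA.png

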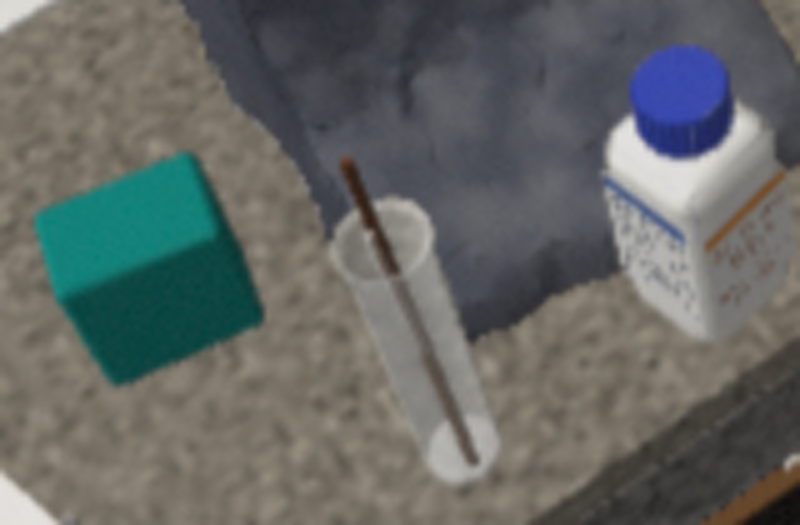

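View pics/cropB.png

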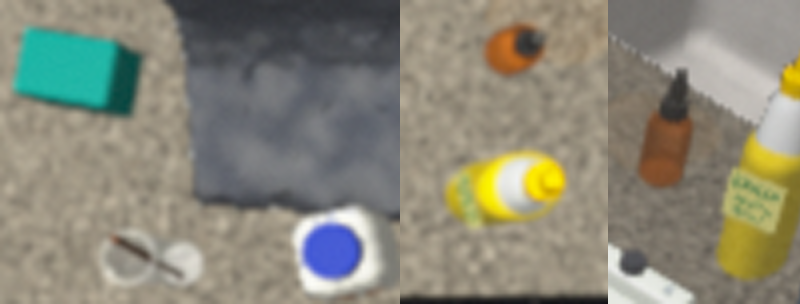

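```bash
python3 - <<'E'
from h import *
np.set_printoptions(precision=1,suppress=True)
S=cv2.imread("pics/scene0.png");T=cv2.imread("pics/top0.png")
# foam top face (bright teal)
for n,im,b in(("scene",S,(90,260,150,320)),("top",T,(105,180,150,215))):
    for vmin in (90,):
        for c,s,m in blobs(im,(78,80,vmin),(98,255,255),b,30):
            p=np.argwhere(m)[:,::-1];w=np.float32([onz(n,*q,80)[:2] for q in p])
            print("foam",n,c,s[4],cv2.minAreaRect(w),w.mean(0))
# jar rim/base
a=lambda u,v:(u/5+90,v/5+240); t=lambda u,v:(u/4+110,v/4+180)
print("jar base",onz("scene",*a(463,449),2),onz("top",*t(183,264),2)); print("rim",tri(a(383,240),t(128,257)))
# reagent
print("cap", tri((a(681,88)),t(331,250)))
print("reag corner",onz("scene",*a(708,335),0))
# dropper
d=lambda u,v:((u-608)/4+365,v/4+110); e=lambda u,v:((u-400)/4+385,v/4+185)
print("drop base",onz("scene",*d(663,172),0), "body tri",tri(d(667,140),e(512,50)),"tip",tri(d(682,75),e(533,40)))
print("det cap",tri(d(792,75),e(548,180)))
# detergent: yellow incl. label
for n,im,b in(("scene",S,(380,110,430,190)),("top",T,(390,215,435,250))):
    c=C[n]
    h=cv2.cvtColor(im,cv2.COLOR_BGR2HSV);m=cv2.inRange(h,np.array((20,70,80)),np.array((40,255,255)))
    k=np.zeros_like(m);k[b[1]:b[3],b[0]:b[2]]=m[b[1]:b[3],b[0]:b[2]]
    p=np.argwhere(k)[:,::-1];print(n,len(p))
    for z in (15,40):
      w=np.array([onz(n,*q,z)[:2] for q in p]);cam=c["cam_to_world"][:2,3]
      u=w.mean(0)-cam;u/=np.linalg.norm(u);v=np.array([-u[1],u[0]])
      print(z,"view dir",u,"radial min",((w-cam)@u).min(),"near pt",w[((w-cam)@u).argmin()])
      lo=w[((w-cam)@u)<((w-cam)@u).min()+70];tt=(lo-cam)@v;print(" lateral",tt.min(),tt.max())
B=np.hstack([cv2.resize(S[110:190,370:430],None,fx=7,fy=7,interpolation=3)[:560],cv2.resize(T[215:255,388:436],None,fx=7,fy=7,interpolation=3)[:280].repeat(2,0)[:560:1]][:1])
A=cv2.resize(T[215:250,388:436],None,fx=8,fy=8,interpolation=cv2.INTER_CUBIC)
Z=np.zeros((560,804,3),np.uint8);Z[:,:420]=B;Z[:280,420:804]=A
cv2.imwrite("pics/det.png",Z[:,:800])
E
```

```text
foam scene [114.2 284.8] 647 ((554.7514038085938, 435.11279296875), (67.36787414550781, 58.255306243896484), 80.62822723388672) [558.9 435.1]
foam top [126.2 196.7] 437 ((560.7799072265625, 432.5997009277344), (70.05014038085938, 50.839027404785156), 80.06696319580078) [561.  432.1]
jar base [423.1 365.3   2. ] [422.9 364.2   2. ]
rim (array([423.5, 365. , 165.9]), np.float64(0.1606233565367179))
cap (array([427.8, 234.2, 142.8]), np.float64(0.01268940397288594))
reag corner [404. 253.   0.]
drop base [ 561.1 -402.     0. ] body tri (array([ 557.6, -393.2,   37.5]), np.float64(0.23997570205955648)) tip (array([ 557.5, -392.9,   97. ]), np.float64(0.7672284759055532))
det cap (array([ 459.3, -380.9,  157.1]), np.float64(8.368389707398514))
scene 736
15 view dir [ 0.5 -0.9] radial min 912.6884186686565 near pt [ 433.1 -340.3]
 lateral -26.004815904979875 25.191601702870237
40 view dir [ 0.5 -0.9] radial min 883.8804359723716 near pt [ 418.7 -315.3]
 lateral -25.184003159593424 27.684874807678806
top 398
15 view dir [ 0.2 -1. ] radial min 367.9730309792433 near pt [ 443.2 -345.3]
 lateral -27.415880531423728 26.870013927989316
40 view dir [ 0.2 -1. ] radial min 362.16459619559487 near pt [ 442.2 -339.6]
 lateral -26.983122310857166 26.445872182815403
```

View pics/det.png

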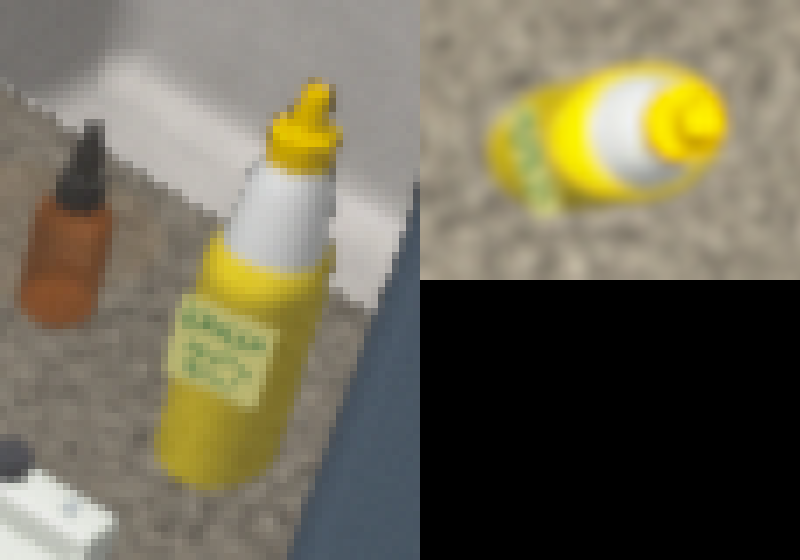

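The masks agree across both views to about 2 mm. I've settled the detergent's short axis at about +18°, the foam's long axis at about 80° and the reagent's yaw at about +7°. Next I turn the jaws across the row and refine the detergent's centre.

{"op": "play_rows", "data": {"series": [{"linear": [0,0,0],"roll": -6.7,"jaw": 0.065},{"linear": [0,0,0],"roll": -6.7,"jaw": 0.065},{"linear": [0,0,0],"roll": -6.7,"jaw": 0.065},{"linear": [0,0,0],"roll": -6.7,"jaw": 0.065},{"linear": [0,0,0],"roll": -6.7,"jaw": 0.065}], "squeeze": 30}}

```text
clock: 0.52
tool_pos: [189.1, -489.4, 203.2]
tool_rot: [-3.141, -0.001, 0.959]
ft_force: [-0.3, 0.6, -0.7]
gripper_width: 65.0
```

{"op": "play_rows", "data": {"series": [{"linear": [0,0,0],"roll": -6.7,"jaw": 0.065},{"linear": [0,0,0],"roll": -6.7,"jaw": 0.065},{"linear": [0,0,0],"roll": -6.7,"jaw": 0.065},{"linear": [0,0,0],"roll": -6.7,"jaw": 0.065},{"linear": [0,0,0],"roll": -6.7,"jaw": 0.065}]}}

```text
clock: 0.93
tool_pos: [189.2, -489.4, 203.2]
tool_rot: [-3.141, -0.001, 1.544]
ft_force: [0.1, 0.9, -0.8]
gripper_width: 64.8
```

{"op": "play_rows", "data": {"series": [{"linear": [0,0,0],"roll": -6.7,"jaw": 0.065},{"linear": [0,0,0],"roll": 0,"jaw": 0.065}]}}

```text
clock: 1.1
tool_pos: [189.2, -489.5, 203.2]
tool_rot: [-3.141, -0.001, 1.66]
ft_force: [-0.8, 0.6, -0.6]
gripper_width: 64.7
```

```bash
cat > plan.py <<'E'
# usage: plan.py yaw|- x y z  ... chain of waypoints from measured pose (constant yaw per leg: turn first)
import sys,numpy as np
from plant import status
s=status.observe();p=np.array(s["tool_pos"]);w=s["tool_rot"][2]
print("t",round(s["clock"],1),"p",p.round(1),"rot",np.round(s["tool_rot"],3),"F",np.round(s["ft_force"],1),"grip",round(s["gripper_width"],1),"q",np.round(s["joint_pos"],2))
a=sys.argv[1:]
for i in range(0,len(a),4):
    if a[i]!="-":
        d=-np.degrees(float(a[i])-w);n=int(np.ceil(abs(d)/6.8));w=float(a[i]);print(f"turn {d:.1f} deg = {n} x {d/max(n,1):.2f}")
    q=np.array([float(v) if v!="=" else p[k] for k,v in enumerate(a[i+1:i+4])]);d=q-p
    t=np.array([np.cos(w)*d[0]+np.sin(w)*d[1],np.sin(w)*d[0]-np.cos(w)*d[1],-d[2]])/1000
    n=max(1,int(np.ceil(np.linalg.norm(t)/.036)));n=-(-n//5)*5 if n>5 else n
    print("->",q.round(0),"total",t.round(4),"n",n,"row",(t/n).round(4));p=q
E
python3 plan.py - 350 -393 200 - 557.5 -393 150 - 557.5 -393 24
python3 - <<'E'
from h import *
print(tri((413.6,129.3),(421.1,230)),tri((370+275/7,110+262/7),(388+205/8,215+132/8)))
E
```

```text
t 1.1 p [ 189.2 -489.5  203.2] rot [-3.141e+00 -1.000e-03  1.660e+00] F [-0.8  0.6 -0.6] grip 64.7 q [-1.2   0.24 -0.01  1.32  0.    0.28]
-> [ 350. -393.  200.] total [0.0817 0.1688 0.0032] n 10 row [0.0082 0.0169 0.0003]
-> [ 558. -393.  150.] total [-0.0186  0.2067  0.05  ] n 10 row [-0.0019  0.0207  0.005 ]
-> [ 558. -393.   24.] total [0.    0.    0.126] n 4 row [0.     0.     0.0315]
(array([ 455.97415749, -380.77674217,  157.58916258]), np.float64(0.25733787683797676)) (array([ 453.22419734, -376.48576685,  101.11443979]), np.float64(3.7872278338479304))
```

{"op": "play_rows", "data": {"series": [{"linear": [0.0053,0.0313,0],"roll": 0,"jaw": 0.065},{"linear": [0.0053,0.0313,0],"roll": 0,"jaw": 0.065},{"linear": [0.0053,0.0313,0],"roll": 0,"jaw": 0.065},{"linear": [0.0053,0.0313,0],"roll": 0,"jaw": 0.065},{"linear": [0.0053,0.0313,0],"roll": 0,"jaw": 0.065}]}}

```text
clock: 1.52
tool_pos: [344.2, -449.5, 203.4]
tool_rot: [-3.141, -0.0, 1.65]
ft_force: [0.3, -0.6, -0.7]
gripper_width: 64.9
```

{"op": "play_rows", "data": {"series": [{"linear": [0.0053,0.0313,0],"roll": 0,"jaw": 0.065},{"linear": [0.0053,0.0313,0],"roll": 0,"jaw": 0.065},{"linear": [0.0053,0.0313,0],"roll": 0,"jaw": 0.065},{"linear": [0.0053,0.0313,0],"roll": 0,"jaw": 0.065},{"linear": [0.0053,0.0313,0],"roll": 0,"jaw": 0.065}]}}

```text
clock: 1.93
tool_pos: [498.1, -409.7, 203.3]
tool_rot: [-3.141, -0.0, 1.651]
ft_force: [0.0, 0.1, 0.3]
gripper_width: 65.1
```

{"op": "play_rows", "data": {"series": [{"linear": [0.0053,0.0313,0],"roll": 0,"jaw": 0.065},{"linear": [0.0053,0.0313,0],"roll": 0,"jaw": 0.065},{"linear": [0,0,0],"roll": 0,"jaw": 0.065},{"linear": [0,0,0],"roll": 0,"jaw": 0.065}]}}

```text
clock: 2.27
tool_pos: [559.4, -393.6, 202.2]
tool_rot: [-3.14, -0.001, 1.654]
ft_force: [-0.3, 0.4, -0.2]
gripper_width: 65.3
```

```bash
python3 plan.py - 557.5 -393 130 - 557.5 -393 24; python3 - <<'E'
from h import *
S=shot("scene");T=shot("top")
a=cv2.resize(S[90:200,330:450],None,fx=3.3,fy=3.3,interpolation=2);b=cv2.resize(T[150:260,380:500],None,fx=3.3,fy=3.3,interpolation=2)
cv2.imwrite("pics/d1.png",np.hstack([a,b]))
E
```

```text
t 2.3 p [ 559.4 -393.6  202.2] rot [-3.140e+00 -1.000e-03  1.654e+00] F [-0.3  0.4 -0.2] grip 65.3 q [-0.61  0.53  0.43  1.47  0.    0.87]
-> [ 558. -393.  130.] total [ 0.0008 -0.0019  0.0722] n 3 row [ 0.0003 -0.0006  0.0241]
-> [ 558. -393.   24.] total [0.    0.    0.106] n 3 row [0.     0.     0.0353]
```

View pics/d1.png

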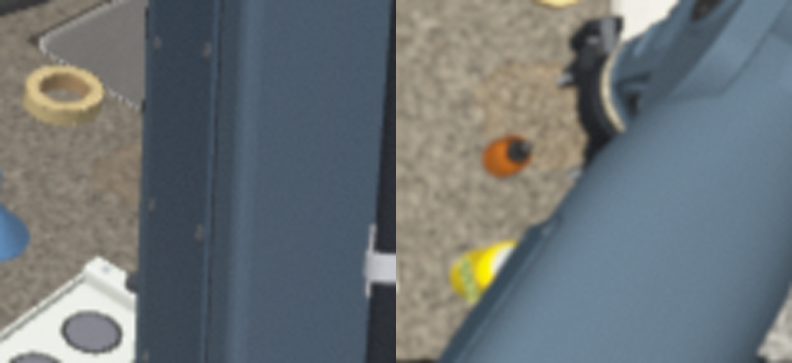

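The pixels fit: the gripper flange sits at top pixel (442,177), as expected for its height, and the dropper at (413,197). Descending.

{"op": "play_rows", "data": {"series": [{"linear": [0.0003,-0.0006,0.025],"roll": 0,"jaw": 0.065},{"linear": [0.0003,-0.0006,0.025],"roll": 0,"jaw": 0.065},{"linear": [0.0003,-0.0006,0.025],"roll": 0,"jaw": 0.065},{"linear": [0,0,0.025],"roll": 0,"jaw": 0.065},{"linear": [0,0,0.025],"roll": 0,"jaw": 0.065}]}}

```text
clock: 2.78
tool_pos: [554.8, -394.6, 78.2]
tool_rot: [3.141, 0.0, 1.652]
ft_force: [-0.1, 1.0, 0.1]
gripper_width: 65.3
```

{"op": "play_rows", "data": {"series": [{"linear": [0,0,0.025],"roll": 0,"jaw": 0.065},{"linear": [0,0,0.025],"roll": 0,"jaw": 0.065},{"linear": [0,0,0.002],"roll": 0,"jaw": 0.065},{"linear": [0,0,0],"roll": 0,"jaw": 0.065}]}}

```text
clock: 3.12
tool_pos: [554.3, -393.8, 25.9]
tool_rot: [-3.139, -0.002, 1.653]
ft_force: [-0.0, -1.4, 0.3]
gripper_width: 64.9
```

{"op": "play_rows", "data": {"series": [{"linear": [0,0,0],"roll": 0,"jaw": 0.02},{"linear": [0,0,0],"roll": 0,"jaw": 0.02},{"linear": [0,0,0],"roll": 0,"jaw": 0.02},{"linear": [0,0,0],"roll": 0,"jaw": 0.02},{"linear": [0,0,0],"roll": 0,"jaw": 0.02}], "squeeze": 25}}

```text
clock: 3.53
tool_pos: [558.9, -395.1, 29.7]
tool_rot: [3.136, 0.003, 1.655]
ft_force: [3.3, 0.6, 8.3]
gripper_width: 22.4
```

{"op": "play_rows", "data": {"series": [{"linear": [0,0,0],"roll": 0,"jaw": 0.02},{"linear": [0,0,0],"roll": 0,"jaw": 0.02},{"linear": [0,0,0],"roll": 0,"jaw": 0.02},{"linear": [0,0,0],"roll": 0,"jaw": 0.02},{"linear": [0,0,0],"roll": 0,"jaw": 0.02}]}}

```text
clock: 3.95
tool_pos: [558.9, -395.0, 29.6]
tool_rot: [3.136, 0.003, 1.655]
ft_force: [3.7, -0.2, 6.7]
gripper_width: 22.3
```

```bash
python3 plan.py 1.66 = = 170 - 400 -393 170 - 400 -154.7 170 - 477.2 -154.7 120  - 477.2 -154.7 30
```

```text
t 4.0 p [ 558.9 -395.    29.6] rot [3.136e+00 3.000e-03 1.655e+00] F [ 3.7 -0.2  6.7] grip 22.3 q [-0.62  0.6   0.1   1.07  0.    0.87]
turn -0.3 deg = 1 x -0.26
-> [ 559. -395.  170.] total [ 0.      0.     -0.1404] n 4 row [ 0.      0.     -0.0351]
-> [ 400. -393.  170.] total [ 0.0161 -0.1581 -0.    ] n 5 row [ 0.0032 -0.0316 -0.    ]
-> [ 400. -155.  170.] total [ 0.2374  0.0212 -0.    ] n 10 row [ 0.0237  0.0021 -0.    ]
-> [ 477. -155.  120.] total [-0.0069  0.0769  0.05  ] n 3 row [-0.0023  0.0256  0.0167]
-> [ 477. -155.   30.] total [0.   0.   0.09] n 3 row [0.   0.   0.03]
```

```bash
python3 - <<'E'
from h import *
S=shot("scene");T=shot("top")
a=cv2.resize(S[90:200,330:450],None,fx=3.3,fy=3.3,interpolation=2);b=cv2.resize(T[150:260,380:500],None,fx=3.3,fy=3.3,interpolation=2)
cv2.imwrite("pics/d2.png",np.hstack([a,b]))
E
```

```text
(no output)
```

View pics/d2.png

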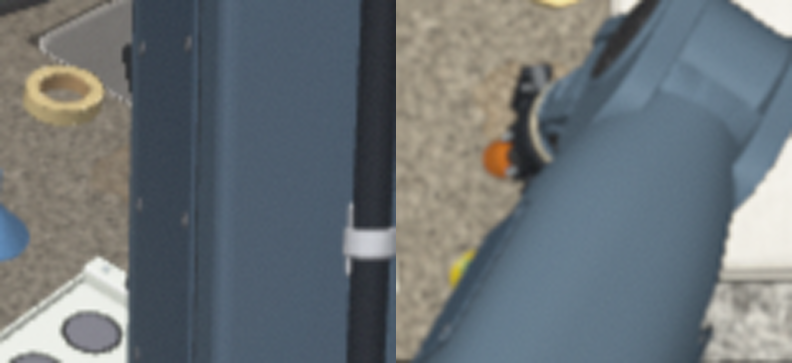

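```bash
python3 - <<'E'
from h import *
np.set_printoptions(precision=1,suppress=True)
S=shot("scene");T=shot("top","pics/t3.png")
for z in (30,100,150,200): print(z,proj("top",(559,-395,z)),(proj("top",(559,-395,z))-[380,150])*3.3+[396,0])
print(proj("top",(557,-392,0)),proj("top",(557,-392,64)))
T0=cv2.imread("pics/top0.png")
for n,im in(("0",T0),("1",T)):
  for c,s,m in blobs(im,(3,100,30),(20,255,200),(395,180,430,215)): print(n,c,s)
cv2.imwrite("pics/d3.png",np.hstack([cv2.resize(i[165:215,390:440],None,fx=8,fy=8,interpolation=2) for i in(T0,T)]))
print(status.observe()["joint_torque"],status.observe()["wrist_torque"])
E
```

```text
30 [412.9 197.3] [504.6 156.1]
100 [419.4 194.4] [525.9 146.7]
150 [424.3 192.2] [542.3 139.4]
200 [429.6 189.9] [559.8 131.6]
[409.4 199.1] [415.  196.6]
0 [412.  197.3] [406, 191, 15, 13, 120]
1 [410.4 197.3] [406, 192, 10, 12, 82]
[ -1.5 -72.2  27.7   1.2  -0.7   0. ] [ 0.  -0.8 -0. ]
```

View pics/d3.png

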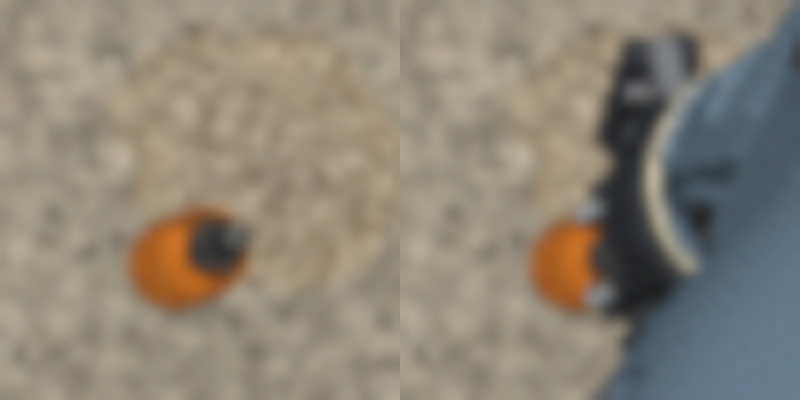

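The bottle is upright and hasn't moved. The fingers closed too high, on its sloping shoulder: width was 22 mm and the push was upward, because the pads stand back when partly open. I'll open, go lower and grip again.

{"op": "play_rows", "data": {"series": [{"linear": [0,0,0],"roll": 0,"jaw": 0.03},{"linear": [0,0,0],"roll": 0,"jaw": 0.045},{"linear": [0,0,0],"roll": 0,"jaw": 0.06},{"linear": [0,0,0],"roll": 0,"jaw": 0.065},{"linear": [0,0,0],"roll": 0,"jaw": 0.065}]}}

```text
clock: 4.57
tool_pos: [556.1, -393.9, 26.5]
tool_rot: [-3.141, -0.0, 1.655]
ft_force: [-0.3, -0.1, 0.2]
gripper_width: 65.0
```

{"op": "play_rows", "data": {"series": [{"linear": [0,0,0.006],"roll": 0,"jaw": 0.065},{"linear": [0,0,0.004],"roll": 0,"jaw": 0.065},{"linear": [0,0,0],"roll": 0,"jaw": 0.065},{"linear": [0,0,0],"roll": 0,"jaw": 0.065}]}}

```text
clock: 4.9
tool_pos: [555.9, -393.6, 15.8]
tool_rot: [-3.141, -0.001, 1.655]
ft_force: [-0.4, -0.1, 0.5]
gripper_width: 64.9
```

{"op": "play_rows", "data": {"series": [{"linear": [0,0,0],"roll": 0,"jaw": 0.05},{"linear": [0,0,0],"roll": 0,"jaw": 0.04},{"linear": [0,0,0],"roll": 0,"jaw": 0.03},{"linear": [0,0,0],"roll": 0,"jaw": 0.03},{"linear": [0,0,0],"roll": 0,"jaw": 0.03}], "squeeze": 25}}

```text
clock: 5.32
tool_pos: [556.5, -394.0, 16.9]
tool_rot: [3.141, 0.0, 1.655]
ft_force: [0.8, -0.1, 1.6]
gripper_width: 32.2
```

```bash
python3 plan.py - = = 170
```

```text
t 5.3 p [ 556.5 -394.    16.9] rot [3.141 0.    1.655] F [ 0.8 -0.1  1.6] grip 32.2 q [-0.62  0.61  0.08  1.05  0.    0.87]
-> [ 557. -394.  170.] total [ 0.      0.     -0.1531] n 5 row [ 0.      0.     -0.0306]
```

{"op": "play_rows", "data": {"series": [{"linear": [0,0,0],"roll": 0,"jaw": 0.045},{"linear": [0,0,0],"roll": 0,"jaw": 0.05},{"linear": [0,0,0.005],"roll": 0,"jaw": 0.05},{"linear": [0,0,0],"roll": 0,"jaw": 0.05},{"linear": [0,0,0],"roll": 0,"jaw": 0.05}]}}

```text
clock: 5.73
tool_pos: [555.9, -393.6, 10.9]
tool_rot: [-3.141, -0.001, 1.655]
ft_force: [-0.3, -0.3, -0.8]
gripper_width: 49.9
```

{"op": "play_rows", "data": {"series": [{"linear": [0,0,0],"roll": 0,"jaw": 0.04},{"linear": [0,0,0],"roll": 0,"jaw": 0.025},{"linear": [0,0,0],"roll": 0,"jaw": 0.02},{"linear": [0,0,0],"roll": 0,"jaw": 0.02},{"linear": [0,0,0],"roll": 0,"jaw": 0.02}], "squeeze": 25}}

```text
clock: 6.15
tool_pos: [556.3, -393.9, 11.7]
tool_rot: [3.142, 0.0, 1.655]
ft_force: [-0.0, -0.2, 0.8]
gripper_width: 32.9
```

```bash
python3 plan.py - = = 170;  python3 - <<'E'
from h import *
T=shot("top");cv2.imwrite("pics/d4.png",cv2.resize(T[165:215,390:440],None,fx=8,fy=8,interpolation=2))
for c,s,m in blobs(T,(3,100,30),(20,255,200),(395,180,430,215)): print(c,s)
E
```

```text
t 6.2 p [ 556.3 -393.9   11.7] rot [3.142 0.    1.655] F [-0.  -0.2  0.8] grip 32.9 q [-0.62  0.61  0.08  1.04  0.    0.87]
-> [ 556. -394.  170.] total [ 0.      0.     -0.1583] n 5 row [ 0.      0.     -0.0317]
[410.6 198.1] [406, 193, 10, 11, 80]
```

{"op": "play_rows", "data": {"series": [{"linear": [0,0,-0.01],"roll": 0,"jaw": 0.02},{"linear": [0,0,-0.02],"roll": 0,"jaw": 0.02},{"linear": [0,0,-0.03],"roll": 0,"jaw": 0.02},{"linear": [0,0,-0.03],"roll": 0,"jaw": 0.02},{"linear": [0,0,-0.03],"roll": 0,"jaw": 0.02}], "squeeze": 40}}

```text
clock: 6.62
tool_pos: [555.9, -393.7, 133.4]
tool_rot: [-3.141, -0.0, 1.655]
ft_force: [1.0, 0.2, -1.5]
gripper_width: 32.5
```

```bash
python3 plan.py 1.66 = = 170 - 400 -393 170 - 400 -154.7 170 - 477.2 -154.7 120  - 477.2 -154.7 19;  python3 - <<'E'
from h import *
T=shot("top");S=shot("scene");cv2.imwrite("pics/d5.png",np.hstack([cv2.resize(T[165:215,390:440],None,fx=8,fy=8,interpolation=2),cv2.resize(S[90:165,350:425],(400,400))]))
for c,s,m in blobs(T,(3,100,30),(20,255,200),(395,180,430,215)): print(c,s)
E
```

```text
t 6.6 p [ 555.9 -393.7  133.4] rot [-3.141 -0.     1.655] F [ 1.   0.2 -1.5] grip 32.5 q [-0.62  0.54  0.27  1.3   0.    0.87]
turn -0.3 deg = 1 x -0.28
-> [ 556. -394.  170.] total [ 0.      0.     -0.0366] n 2 row [ 0.      0.     -0.0183]
-> [ 400. -393.  170.] total [ 0.0145 -0.1553 -0.    ] n 5 row [ 0.0029 -0.0311 -0.    ]
-> [ 400. -155.  170.] total [ 0.2374  0.0212 -0.    ] n 10 row [ 0.0237  0.0021 -0.    ]
-> [ 477. -155.  120.] total [-0.0069  0.0769  0.05  ] n 3 row [-0.0023  0.0256  0.0167]
-> [ 477. -155.   19.] total [0.    0.    0.101] n 3 row [0.     0.     0.0337]
[422. 193.] [417, 187, 11, 13, 108]
```

View pics/d5.png

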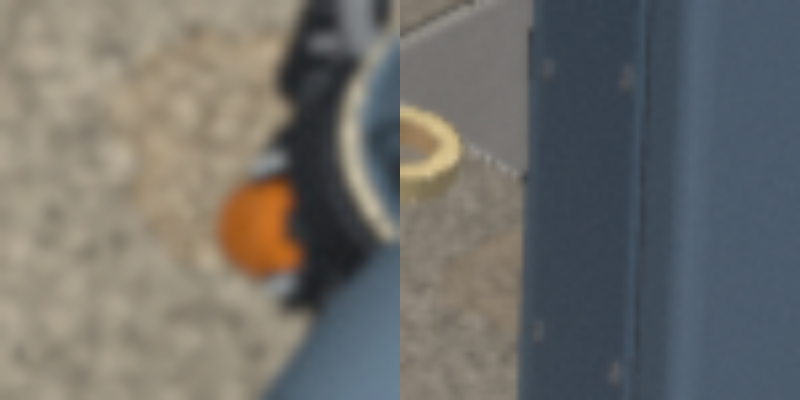

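Lift holds, and the bottle hangs upright in the grip. Direct transfer to mark 4.

{"op": "play_rows", "data": {"series": [{"linear": [0.0247,-0.0058,-0.004],"roll": 0,"jaw": 0.02},{"linear": [0.0247,-0.0058,-0.004],"roll": 0,"jaw": 0.02},{"linear": [0.0247,-0.0058,-0.004],"roll": 0,"jaw": 0.02},{"linear": [0.0247,-0.0058,0],"roll": 0,"jaw": 0.02},{"linear": [0.0247,-0.0058,0],"roll": 0,"jaw": 0.02}]}}

```text
clock: 7.13
tool_pos: [516.2, -272.2, 143.6]
tool_rot: [-3.141, -0.0, 1.655]
ft_force: [0.6, -0.3, 0.3]
gripper_width: 32.1
```

{"op": "play_rows", "data": {"series": [{"linear": [0.0247,-0.0058,0],"roll": 0,"jaw": 0.02},{"linear": [0.0247,-0.0058,0],"roll": 0,"jaw": 0.02},{"linear": [0.0247,-0.0058,0],"roll": 0,"jaw": 0.02},{"linear": [0.0247,-0.0058,0],"roll": 0,"jaw": 0.02},{"linear": [0.0247,-0.0058,0],"roll": 0,"jaw": 0.02}]}}

```text
clock: 7.55
tool_pos: [476.8, -151.5, 143.5]
tool_rot: [-3.141, -0.0, 1.655]
ft_force: [0.7, -0.0, -0.4]
gripper_width: 32.4
```

{"op": "play_rows", "data": {"series": [{"linear": [0,0,0],"roll": 0,"jaw": 0.02},{"linear": [0,0,0],"roll": 0,"jaw": 0.02},{"linear": [0,0,0],"roll": 0,"jaw": 0.02}]}}

```text
clock: 7.8
tool_pos: [477.9, -152.8, 143.8]
tool_rot: [3.141, 0.0, 1.656]
ft_force: [0.3, -0.0, -0.6]
gripper_width: 32.3
```

```bash
python3 plan.py - 477.2 -153 60  - 477.2 -153 18;  python3 - <<'E'
from h import *
np.set_printoptions(precision=1,suppress=True)
T=shot("top");S=shot("scene");cv2.imwrite("pics/d6.png",np.hstack([cv2.resize(T[175:250,300:400],(400,300)),cv2.resize(S[130:230,290:423],(400,300))]))
for n,im in(("top",T),("scene",S)):
 for c,s,m in blobs(im,(3,100,30),(20,255,200),(300,120,420,240),15): print(n,c,s)
E
```

```text
t 7.8 p [ 477.9 -152.8  143.8] rot [3.141 0.    1.656] F [ 0.3 -0.  -0.6] grip 32.3 q [-0.31  0.23 -0.19  1.16 -0.    1.18]
-> [ 477. -153.   60.] total [-0.0001 -0.0007  0.0838] n 3 row [-0.     -0.0002  0.0279]
-> [ 477. -153.   18.] total [0.    0.    0.042] n 2 row [0.    0.    0.021]
scene [345.3 160.4] [339, 148, 14, 23, 218]
```

View pics/d6.png

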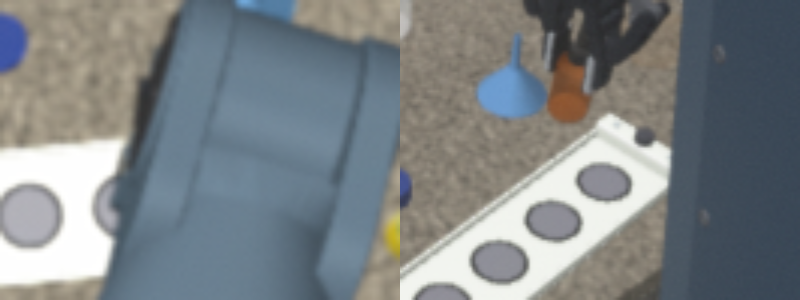

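The scene view shows the bottle upright between the pads. Lowering and releasing.

{"op": "play_rows", "data": {"series": [{"linear": [0,0,0.028],"roll": 0,"jaw": 0.02},{"linear": [0,0,0.028],"roll": 0,"jaw": 0.02},{"linear": [0,0,0.028],"roll": 0,"jaw": 0.02},{"linear": [0,0,0.02],"roll": 0,"jaw": 0.02},{"linear": [0,0,0],"roll": 0,"jaw": 0.02}]}}

```text
clock: 8.32
tool_pos: [475.1, -152.6, 35.8]
tool_rot: [-3.136, -0.002, 1.654]
ft_force: [-0.5, 0.3, -0.3]
gripper_width: 32.2
```

```bash
python3 plan.py - 477.2 -153 18;  python3 - <<'E'
from h import *
np.set_printoptions(precision=1,suppress=True)
S=shot("scene")
for c,s,m in blobs(S,(3,100,30),(20,255,200),(300,150,420,240),15):
  print(c,s); ys=np.argwhere(m); b=ys[:,0].max(); print("bottom",b,ys[ys[:,0]>=b-1][:,1].mean(), onz("scene",*c,19+5+32))
E
```

```text
t 8.3 p [ 475.1 -152.6   35.8] rot [-3.136e+00 -2.000e-03  1.654e+00] F [-0.5  0.3 -0.3] grip 32.2 q [-0.31  0.32 -0.36  0.9  -0.    1.18]
-> [ 477. -153.   18.] total [-0.0006  0.002   0.0178] n 1 row [-0.0006  0.002   0.0178]
[341.2 192.2] [336, 181, 12, 21, 164]
bottom 201 341.55555555555554 [ 473.7 -146.    56. ]
```

{"op": "play_rows", "data": {"series": [{"linear": [-0.001,0.001,0.01],"roll": 0,"jaw": 0.02},{"linear": [0,0,0.0075],"roll": 0,"jaw": 0.02},{"linear": [0,0,0],"roll": 0,"jaw": 0.02},{"linear": [0,0,0],"roll": 0,"jaw": 0.02}]}}

```text
clock: 8.7
tool_pos: [479.0, -153.7, 22.3]
tool_rot: [3.141, 0.0, 1.655]
ft_force: [0.1, 0.1, -0.3]
gripper_width: 32.2
```

{"op": "play_rows", "data": {"series": [{"linear": [0,0,0],"roll": 0,"jaw": 0.034},{"linear": [0,0,0],"roll": 0,"jaw": 0.045},{"linear": [0,0,0],"roll": 0,"jaw": 0.06},{"linear": [0,0,0],"roll": 0,"jaw": 0.065},{"linear": [0,0,0],"roll": 0,"jaw": 0.065}]}}

```text
clock: 9.12
tool_pos: [479.0, -153.6, 22.4]
tool_rot: [3.141, 0.0, 1.655]
ft_force: [-0.5, -0.2, -1.1]
gripper_width: 64.9
```

{"op": "play_rows", "data": {"series": [{"linear": [0,0,-0.02],"roll": 0,"jaw": 0.065},{"linear": [0,0,-0.036],"roll": 0,"jaw": 0.065},{"linear": [0,0,-0.036],"roll": 0,"jaw": 0.065},{"linear": [0,0,-0.036],"roll": 0,"jaw": 0.065},{"linear": [0,0,-0.036],"roll": 0,"jaw": 0.085}]}}

```text
clock: 9.53
tool_pos: [478.4, -153.4, 188.0]
tool_rot: [3.142, -0.0, 1.655]
ft_force: [0.9, -0.7, -0.4]
gripper_width: 75.6
```

```bash
python3 plan.py - 400 100 220 1.40 440 340 220 - 560.8 432.6 180 - 560.8 432.6 42;  python3 - <<'E'
from h import *
np.set_printoptions(precision=1,suppress=True)
S=shot("scene")
for c,s,m in blobs(S,(3,100,30),(20,255,200),(300,150,420,240),15):
  print(c,s,onz("scene",*c,37)); ys=np.argwhere(m)
print(proj("scene",(477.2,-154.7,37)),proj("scene",(477.2,-154.7,5)))
E
```

```text
t 9.5 p [ 478.4 -153.4  188. ] rot [ 3.142 -0.     1.655] F [ 0.9 -0.7 -0.4] grip 75.6 q [-0.31  0.21 -0.1   1.27  0.    1.18]
-> [400. 100. 220.] total [ 0.2591 -0.0567 -0.032 ] n 10 row [ 0.0259 -0.0057 -0.0032]
turn 14.6 deg = 3 x 4.87
-> [440. 340. 220.] total [ 0.2433 -0.0014 -0.    ] n 10 row [ 0.0243 -0.0001 -0.    ]
-> [561. 433. 180.] total [0.1118 0.1033 0.04  ] n 5 row [0.0224 0.0207 0.008 ]
-> [561. 433.  42.] total [0.    0.    0.138] n 4 row [0.     0.     0.0345]
[340.2 195.6] [334, 186, 14, 19, 190] [ 478.7 -150.    37. ]
[341.9 195.1] [340.6 203.4]
```

```bash
python3 - <<'E'
from h import *
np.set_printoptions(precision=1,suppress=True)
S=cv2.imread("pics/scene0.png");T=cv2.imread("pics/top0.png")
for p in((127,240),(141,260),(156,282),(118,230),(105,190)): print("scene z0",p,onz("scene",*p,0),"z120",onz("scene",*p,120))
for p in((151,180),(153.5,197),(159,230),(147,168)): print("top z0",p,onz("top",*p,0),"z40",onz("top",*p,40),"z120",onz("top",*p,120))
cv2.imwrite("pics/i1.png",np.hstack([cv2.resize(S[100:320,80:260],(400,489)),cv2.resize(T[145:260,110:240],(400,354))[:,:] if 0 else cv2.copyMakeBorder(cv2.resize(T[145:260,110:240],(400,354)),0,135,0,0,0)]))
E
```

```text
scene z0 (127, 240) [728.7 353.7   0. ] z120 [617.3 368.3 120. ]
scene z0 (141, 260) [648.6 353.5   0. ] z120 [549.1 368.1 120. ]
scene z0 (156, 282) [568.5 354.   -0. ] z120 [480.9 368.6 120. ]
scene z0 (118, 230) [774.7 357.9   0. ] z120 [656.5 371.8 120. ]
scene z0 (105, 190) [939.5 325.3   0. ] z120 [796.7 344.1 120. ]
top z0 (151, 180) [620.1 381.    0. ] z40 [614.1 371.9  40. ] z120 [602.2 353.7 120. ]
top z0 (153.5, 197) [568.9 373.    0. ] z40 [564.2 364.1  40. ] z120 [554.8 346.3 120. ]
top z0 (159, 230) [470.3 355.6   0. ] z40 [468.  347.1  40. ] z120 [463.6 330.2 120. ]
top z0 (147, 168) [656.5 393.4   0. ] z40 [649.6 384.   40. ] z120 [635.8 365.2 120. ]
```

View pics/i1.png

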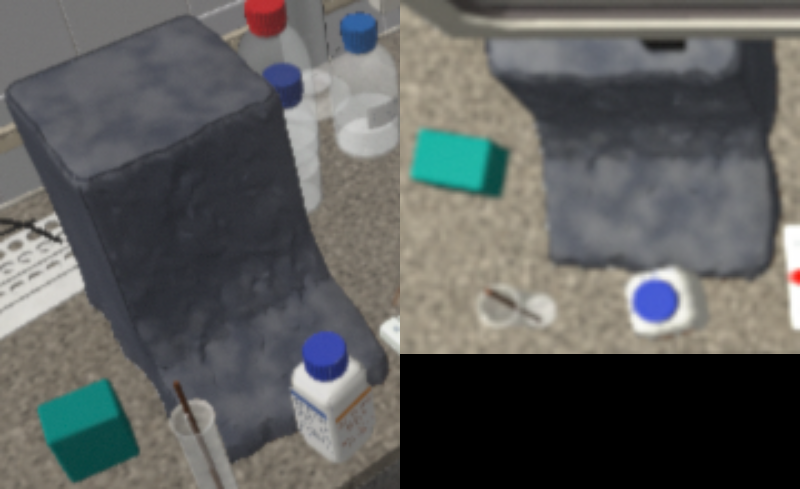

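The instrument's left wall lies at y ≤ 370 and the gripper's edge would be at about 389, so the foam is reachable. Swinging round in front of the caddy to it.

{"op": "play_rows", "data": {"series": [{"linear": [0.026,-0.0057,-0.0037],"roll": 0,"jaw": 0.085},{"linear": [0.026,-0.0057,-0.0037],"roll": 0,"jaw": 0.085},{"linear": [0.026,-0.0057,-0.0037],"roll": 0,"jaw": 0.085},{"linear": [0.026,-0.0057,-0.0037],"roll": 0,"jaw": 0.085},{"linear": [0.026,-0.0057,-0.0037],"roll": 0,"jaw": 0.085}]}}

```text
clock: 10.0
tool_pos: [438.8, -25.4, 204.9]
tool_rot: [3.141, -0.0, 1.655]
ft_force: [0.4, 0.2, 0.1]
gripper_width: 84.7
```

{"op": "play_rows", "data": {"series": [{"linear": [0.026,-0.0057,-0.0037],"roll": 0,"jaw": 0.085},{"linear": [0.026,-0.0057,-0.0037],"roll": 0,"jaw": 0.085},{"linear": [0.026,-0.0057,-0.0037],"roll": 0,"jaw": 0.085},{"linear": [0.026,-0.0057,-0.0037],"roll": 0,"jaw": 0.085},{"linear": [0.026,-0.0057,-0.0037],"roll": 0,"jaw": 0.085}]}}

```text
clock: 10.42
tool_pos: [399.5, 101.8, 223.5]
tool_rot: [3.141, -0.0, 1.655]
ft_force: [0.2, 0.1, -1.3]
gripper_width: 85.2
```

{"op": "play_rows", "data": {"series": [{"linear": [0.0338,0.0039,0],"roll": 0,"jaw": 0.085},{"linear": [0.0338,0.0039,0],"roll": 0,"jaw": 0.085},{"linear": [0.0338,0.0039,0],"roll": 0,"jaw": 0.085},{"linear": [0.0338,0.0039,0],"roll": 0,"jaw": 0.085},{"linear": [0.0338,0.0039,0],"roll": 0,"jaw": 0.085}]}}

```text
clock: 10.83
tool_pos: [404.9, 272.5, 223.3]
tool_rot: [3.141, -0.0, 1.655]
ft_force: [1.6, 0.2, 0.4]
gripper_width: 84.8
```

{"op": "play_rows", "data": {"series": [{"linear": [0.0338,0.0039,0],"roll": 0,"jaw": 0.085},{"linear": [0.0338,0.0039,0],"roll": 0,"jaw": 0.085},{"linear": [0.0338,0.0039,0],"roll": 0,"jaw": 0.085},{"linear": [0.0338,0.0039,0],"roll": 0,"jaw": 0.085},{"linear": [0.0338,0.0039,0],"roll": 0,"jaw": 0.085}]}}

```text
clock: 11.25
tool_pos: [410.1, 442.5, 223.1]
tool_rot: [3.142, -0.0, 1.655]
ft_force: [1.2, -0.5, -0.2]
gripper_width: 84.6
```

{"op": "play_rows", "data": {"series": [{"linear": [0,0,0],"roll": 4.9,"jaw": 0.085},{"linear": [0,0,0],"roll": 4.9,"jaw": 0.085},{"linear": [0,0,0],"roll": 4.8,"jaw": 0.085},{"linear": [0,0,0],"roll": 0,"jaw": 0.085},{"linear": [0,0,0],"roll": 0,"jaw": 0.085}]}}

```text
clock: 11.67
tool_pos: [410.4, 440.8, 223.1]
tool_rot: [-3.141, 0.0, 1.403]
ft_force: [1.0, -0.0, 0.4]
gripper_width: 84.9
```

```bash
python3 plan.py - 560.8 432.6 200 - 560.8 432.6 42; python3 - <<'E'
from h import *
np.set_printoptions(precision=1,suppress=True)
T=shot("top","pics/t7.png")
for c,s,m in blobs(T,(10,120,30),(20,255,200),(300,180,400,240),10): print("amb",c,s,onz("top",*c,37))
print(proj("top",(477.2,-154.7,37)))
h=cv2.cvtColor(T,cv2.COLOR_BGR2HSV)
E
```

```text
t 11.7 p [410.4 440.8 223.1] rot [-3.141  0.     1.403] F [ 1.  -0.   0.4] grip 84.9 q [0.82 0.37 0.22 1.43 0.   2.56]
-> [561. 433. 200.] total [0.0171 0.1497 0.0231] n 5 row [0.0034 0.0299 0.0046]
-> [561. 433.  42.] total [0.    0.    0.158] n 5 row [0.     0.     0.0316]
amb [331.2 224. ] [327, 219, 11, 10, 59] [ 481.7 -152.1   37. ]
[332.1 225.5]
```

{"op": "play_rows", "data": {"series": [{"linear": [0.0034,0.0299,0],"roll": 0,"jaw": 0.085},{"linear": [0.0034,0.0299,0],"roll": 0,"jaw": 0.085},{"linear": [0.0034,0.0299,0],"roll": 0,"jaw": 0.085},{"linear": [0.0034,0.0299,0],"roll": 0,"jaw": 0.085},{"linear": [0.0034,0.0299,0],"roll": 0,"jaw": 0.085}]}}

```text
clock: 12.13
tool_pos: [562.1, 431.7, 223.5]
tool_rot: [3.141, -0.001, 1.403]
ft_force: [0.3, -0.1, -0.0]
gripper_width: 85.0
```

{"op": "play_rows", "data": {"series": [{"linear": [0,0,0.03],"roll": 0,"jaw": 0.085},{"linear": [0,0,0.03],"roll": 0,"jaw": 0.085},{"linear": [0,0,0.03],"roll": 0,"jaw": 0.085},{"linear": [0,0,0],"roll": 0,"jaw": 0.085},{"linear": [0,0,0],"roll": 0,"jaw": 0.085}]}}

```text
clock: 12.55
tool_pos: [559.9, 431.2, 132.2]
tool_rot: [-3.139, 0.002, 1.401]
ft_force: [0.2, -1.0, 1.6]
gripper_width: 85.1
```

```bash
python3 plan.py - 560.8 432.6 42; python3 - <<'E'
from h import *
T=shot("top");S=shot("scene");cv2.imwrite("pics/f1.png",np.hstack([cv2.resize(T[150:250,70:190],(480,400)),cv2.resize(S[220:330,60:170],(400,400))])[:,:])
E
```

```text
t 12.6 p [559.9 431.2 132.2] rot [-3.139e+00  2.000e-03  1.401e+00] F [ 0.2 -1.   1.6] grip 85.1 q [0.66 0.59 0.36 1.34 0.   2.4 ]
-> [561. 433.  42.] total [0.0015 0.0007 0.0902] n 3 row [0.0005 0.0002 0.0301]
```

View pics/f1.png

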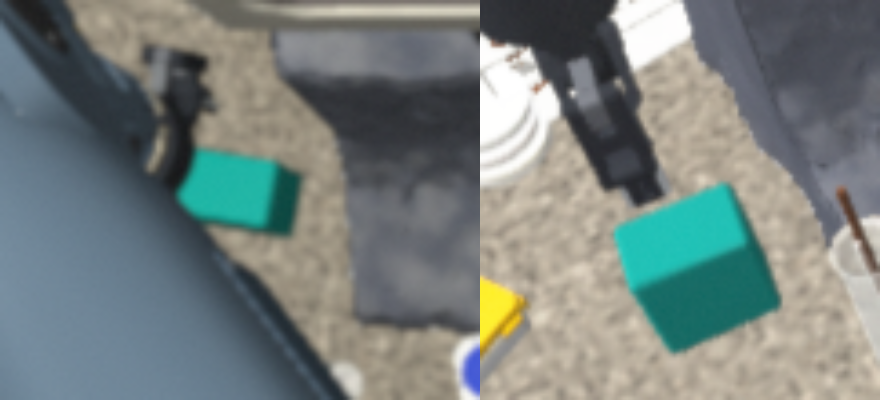

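```bash
python3 - <<'E'
from h import *
for x in (502,517,560,603,617): print(x,proj("scene",(x,431,145)),(proj("scene",(x,431,145))-[60,220])/.275+[480,0])
E
```

```text
502 [118.14005993 284.90883929] [691.41839975 236.03214288]
517 [114.92609783 279.69172333] [679.73126484 217.06081212]
560 [106.06843051 265.31337161] [647.52156551 164.77589676]
603 [ 97.70369714 251.73518287] [617.10435323 115.40066499]
617 [ 95.07984545 247.47597318] [607.56307435  99.91262975]
```

The visible near finger tip fits its expected place within a few mm. Continuing down to grip.

{"op": "play_rows", "data": {"series": [{"linear": [0.0005,0.0002,0.03],"roll": 0,"jaw": 0.085},{"linear": [0.0005,0.0002,0.03],"roll": 0,"jaw": 0.085},{"linear": [0.0005,0.0002,0.03],"roll": 0,"jaw": 0.085},{"linear": [0,0,0],"roll": 0,"jaw": 0.085},{"linear": [0,0,0],"roll": 0,"jaw": 0.085}]}}

```text
clock: 13.07
tool_pos: [561.6, 433.7, 44.3]
tool_rot: [-3.141, 0.0, 1.401]
ft_force: [-0.1, 0.7, 0.2]
gripper_width: 85.0
```

{"op": "play_rows", "data": {"series": [{"linear": [0,0,0],"roll": 0,"jaw": 0.065},{"linear": [0,0,0],"roll": 0,"jaw": 0.05},{"linear": [0,0,0],"roll": 0,"jaw": 0.035},{"linear": [0,0,0],"roll": 0,"jaw": 0.035},{"linear": [0,0,0],"roll": 0,"jaw": 0.035}], "squeeze": 25}}

```text
clock: 13.48
tool_pos: [562.8, 434.5, 45.9]
tool_rot: [3.139, -0.003, 1.4]
ft_force: [-0.9, -0.6, 7.5]
gripper_width: 48.7
```

{"op": "play_rows", "data": {"series": [{"linear": [0,0,0],"roll": 0,"jaw": 0.035},{"linear": [0,0,0],"roll": 0,"jaw": 0.035}]}}

```text
clock: 13.65
tool_pos: [562.8, 434.5, 45.9]
tool_rot: [3.139, -0.003, 1.4]
ft_force: [-0.3, 0.2, 7.0]
gripper_width: 48.9
```

```bash
python3 plan.py - = = 180 - 400 420 180 1.66 400 -227 180 - 483.5 -227 160
```

```text
t 13.7 p [562.8 434.5  45.9] rot [ 3.139e+00 -3.000e-03  1.400e+00] F [-0.3  0.2  7. ] grip 48.9 q [0.66 0.63 0.21 1.15 0.   2.4 ]
-> [563. 434. 180.] total [ 0.      0.     -0.1341] n 4 row [ 0.      0.     -0.0335]
-> [400. 420. 180.] total [-0.0419 -0.158  -0.    ] n 5 row [-0.0084 -0.0316 -0.    ]
turn -14.9 deg = 3 x -4.96
-> [ 400. -227.  180.] total [-0.6444 -0.0576 -0.    ] n 20 row [-0.0322 -0.0029 -0.    ]
-> [ 484. -227.  160.] total [-0.0074  0.0832  0.02  ] n 3 row [-0.0025  0.0277  0.0067]
```

Foam gripped at 48.9 mm. I'm lifting it above jar height before the swing.

{"op": "play_rows", "data": {"series": [{"linear": [0,0,-0.01],"roll": 0,"jaw": 0.035},{"linear": [0,0,-0.03],"roll": 0,"jaw": 0.035},{"linear": [0,0,-0.035],"roll": 0,"jaw": 0.035},{"linear": [0,0,-0.035],"roll": 0,"jaw": 0.035},{"linear": [0,0,-0.035],"roll": 0,"jaw": 0.035}], "squeeze": 35}}

```text
clock: 14.07
tool_pos: [561.3, 433.3, 191.2]
tool_rot: [3.141, -0.001, 1.4]
ft_force: [1.3, 0.7, -0.8]
gripper_width: 48.3
```

{"op": "play_rows", "data": {"series": [{"linear": [-0.0084,-0.0316,-0.015],"roll": 0,"jaw": 0.035},{"linear": [-0.0084,-0.0316,-0.015],"roll": 0,"jaw": 0.035},{"linear": [-0.0084,-0.0316,-0.015],"roll": 0,"jaw": 0.035},{"linear": [-0.0084,-0.0316,-0.015],"roll": 0,"jaw": 0.035},{"linear": [-0.0084,-0.0316,-0.01],"roll": 0,"jaw": 0.035}]}}

```text
clock: 14.48
tool_pos: [397.5, 418.7, 260.9]
tool_rot: [3.14, -0.002, 1.4]
ft_force: [0.6, 0.2, -0.3]
gripper_width: 48.2
```

{"op": "play_rows", "data": {"series": [{"linear": [0,0,0],"roll": -5,"jaw": 0.035},{"linear": [0,0,0],"roll": -5,"jaw": 0.035},{"linear": [0,0,0],"roll": -4.9,"jaw": 0.035},{"linear": [-0.03,-0.0027,0],"roll": 0,"jaw": 0.035},{"linear": [-0.032,-0.0029,0],"roll": 0,"jaw": 0.035}]}}

```text
clock: 14.9
tool_pos: [398.4, 357.1, 258.8]
tool_rot: [3.141, -0.001, 1.663]
ft_force: [0.2, -1.2, 0.1]
gripper_width: 48.0
```

{"op": "play_rows", "data": {"series": [{"linear": [-0.0322,-0.0029,0],"roll": 0,"jaw": 0.035},{"linear": [-0.0322,-0.0029,0],"roll": 0,"jaw": 0.035},{"linear": [-0.0322,-0.0029,0],"roll": 0,"jaw": 0.035},{"linear": [-0.0322,-0.0029,0],"roll": 0,"jaw": 0.035},{"linear": [-0.0322,-0.0029,0],"roll": 0,"jaw": 0.035}]}}

```text
clock: 15.32
tool_pos: [398.3, 193.6, 259.5]
tool_rot: [3.14, -0.001, 1.661]
ft_force: [1.1, -0.9, -0.5]
gripper_width: 48.2
```

{"op": "play_rows", "data": {"series": [{"linear": [-0.0322,-0.0029,0],"roll": 0,"jaw": 0.035},{"linear": [-0.0322,-0.0029,0],"roll": 0,"jaw": 0.035},{"linear": [-0.0322,-0.0029,0],"roll": 0,"jaw": 0.035},{"linear": [-0.0322,-0.0029,0],"roll": 0,"jaw": 0.035},{"linear": [-0.0322,-0.0029,0],"roll": 0,"jaw": 0.035}]}}

```text
clock: 15.73
tool_pos: [398.3, 32.0, 259.5]
tool_rot: [3.14, -0.0, 1.661]
ft_force: [1.2, 0.1, -0.0]
gripper_width: 48.4
```

{"op": "play_rows", "data": {"series": [{"linear": [-0.0322,-0.0029,0],"roll": 0,"jaw": 0.035},{"linear": [-0.0322,-0.0029,0],"roll": 0,"jaw": 0.035},{"linear": [-0.0322,-0.0029,0],"roll": 0,"jaw": 0.035},{"linear": [-0.0322,-0.0029,0],"roll": 0,"jaw": 0.035},{"linear": [-0.0322,-0.0029,0],"roll": 0,"jaw": 0.035}]}}

```text
clock: 16.15
tool_pos: [398.2, -129.9, 259.5]
tool_rot: [3.14, 0.001, 1.66]
ft_force: [1.4, 0.4, -0.3]
gripper_width: 48.6
```

{"op": "play_rows", "data": {"series": [{"linear": [-0.0322,-0.0029,0.01],"roll": 0,"jaw": 0.035},{"linear": [-0.0322,-0.0029,0.02],"roll": 0,"jaw": 0.035},{"linear": [-0.0322,-0.0029,0.03],"roll": 0,"jaw": 0.035},{"linear": [0,0,0],"roll": 0,"jaw": 0.035},{"linear": [0,0,0],"roll": 0,"jaw": 0.035}]}}

```text
clock: 16.57
tool_pos: [397.5, -224.3, 199.5]
tool_rot: [-3.14, -0.001, 1.657]
ft_force: [0.0, 0.5, 0.8]
gripper_width: 48.5
```

```bash
python3 plan.py 1.66 483.5 -227.1 180 - 483.5 -227.1 70 - 483.5 -227.1 51
```

```text
t 16.6 p [ 397.5 -224.3  199.5] rot [-3.140e+00 -1.000e-03  1.657e+00] F [0.  0.5 0.8] grip 48.5 q [-0.51  0.12 -0.17  1.28  0.    0.97]
turn -0.2 deg = 1 x -0.15
-> [ 484. -227.  180.] total [-0.0105  0.0854  0.0195] n 3 row [-0.0035  0.0285  0.0065]
-> [ 484. -227.   70.] total [0.   0.   0.11] n 4 row [0.     0.     0.0275]
-> [ 484. -227.   51.] total [0.    0.    0.019] n 1 row [0.    0.    0.019]
```

{"op": "play_rows", "data": {"series": [{"linear": [-0.0035,0.0285,0.0065],"roll": 0,"jaw": 0.035},{"linear": [-0.0035,0.0285,0.0065],"roll": 0,"jaw": 0.035},{"linear": [-0.0035,0.0285,0.0065],"roll": 0,"jaw": 0.035},{"linear": [0,0,0],"roll": 0,"jaw": 0.035},{"linear": [0,0,0],"roll": 0,"jaw": 0.035}]}}

```text
clock: 16.98
tool_pos: [485.8, -225.1, 181.1]
tool_rot: [3.141, -0.0, 1.663]
ft_force: [-0.0, 0.3, -1.1]
gripper_width: 48.4
```

{"op": "play_rows", "data": {"series": [{"linear": [0,0,0.0275],"roll": 0,"jaw": 0.035},{"linear": [0,0,0.0275],"roll": 0,"jaw": 0.035},{"linear": [0,0,0.0275],"roll": 0,"jaw": 0.035},{"linear": [0,0,0.0275],"roll": 0,"jaw": 0.035},{"linear": [0,0,0],"roll": 0,"jaw": 0.035}]}}

```text
clock: 17.4
tool_pos: [481.4, -224.3, 67.5]
tool_rot: [-3.137, -0.003, 1.661]
ft_force: [-1.0, 0.4, -0.4]
gripper_width: 48.1
```

{"op": "play_rows", "data": {"series": [{"linear": [0,0,0],"roll": 0,"jaw": 0.035},{"linear": [0,0,0],"roll": 0,"jaw": 0.035}]}}

```text
clock: 17.57
tool_pos: [485.3, -226.4, 72.6]
tool_rot: [3.14, 0.001, 1.661]
ft_force: [0.5, -0.2, 0.3]
gripper_width: 48.5
```

```bash
python3 plan.py 1.66 483.5 -227.1 51; python3 - <<'E'
from h import *
np.set_printoptions(precision=1,suppress=True)
T=shot("top");S=shot("scene")
a=cv2.resize(T[180:260,320:400],(400,400));b=cv2.resize(S[120:220,300:400],(400,400))
cv2.imwrite("pics/f2.png",np.hstack([a,b]))
E
```

```text
t 17.6 p [ 485.3 -226.4   72.6] rot [3.140e+00 1.000e-03 1.661e+00] F [ 0.5 -0.2  0.3] grip 48.5 q [-0.44  0.33 -0.23  1.    0.    1.04]
turn 0.0 deg = 1 x 0.04
-> [ 484. -227.   51.] total [-0.0006 -0.0019  0.0216] n 1 row [-0.0006 -0.0019  0.0216]
```

View pics/f2.png

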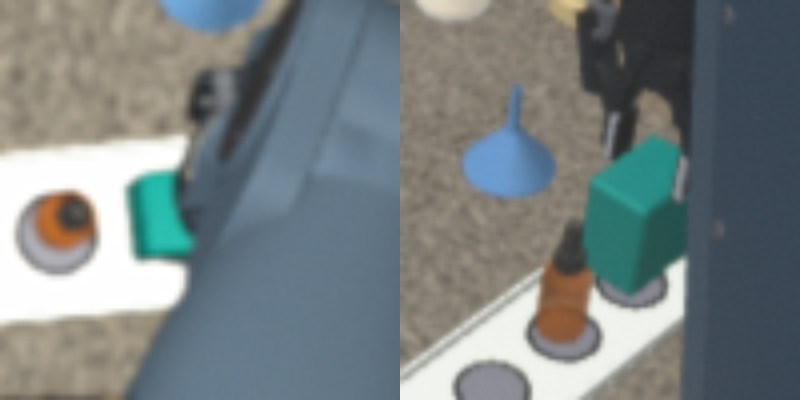

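The dropper stands on mark 4, a few mm behind centre. The foam is aligned above mark 5, so I lower it and release.

{"op": "play_rows", "data": {"series": [{"linear": [0,-0.0015,0.01],"roll": 0,"jaw": 0.035},{"linear": [0,-0.001,0.01],"roll": 0,"jaw": 0.035},{"linear": [0,0,0],"roll": 0,"jaw": 0.035},{"linear": [0,0,0],"roll": 0,"jaw": 0.035},{"linear": [0,0,0],"roll": 0,"jaw": 0.035}]}}

```text
clock: 18.08
tool_pos: [482.2, -226.6, 50.6]
tool_rot: [3.141, 0.0, 1.66]
ft_force: [0.4, 0.2, -0.1]
gripper_width: 48.3
```

{"op": "play_rows", "data": {"series": [{"linear": [0,0,0],"roll": 0,"jaw": 0.05},{"linear": [0,0,0],"roll": 0,"jaw": 0.055},{"linear": [0,0,0],"roll": 0,"jaw": 0.065},{"linear": [0,0,0],"roll": 0,"jaw": 0.075},{"linear": [0,0,0],"roll": 0,"jaw": 0.085}]}}

```text
clock: 18.5
tool_pos: [482.1, -226.5, 50.3]
tool_rot: [-3.142, -0.0, 1.66]
ft_force: [-0.7, 0.6, 0.5]
gripper_width: 84.5
```

{"op": "play_rows", "data": {"series": [{"linear": [0,0,-0.02],"roll": 0,"jaw": 0.085},{"linear": [0,0,-0.036],"roll": 0,"jaw": 0.085},{"linear": [0,0,-0.036],"roll": 0,"jaw": 0.085},{"linear": [0,0,-0.036],"roll": 0,"jaw": 0.085},{"linear": [0,0,-0.02],"roll": 0,"jaw": 0.085}]}}

```text
clock: 18.92
tool_pos: [483.0, -226.9, 202.3]
tool_rot: [3.138, 0.002, 1.66]
ft_force: [0.5, -0.6, 0.6]
gripper_width: 85.1
```

{"op": "play_rows", "data": {"series": [{"linear": [0,-0.03,-0.01],"roll": 0,"jaw": 0.085},{"linear": [0,-0.03,-0.01],"roll": 0,"jaw": 0.085},{"linear": [0,-0.02,0],"roll": 0,"jaw": 0.085},{"linear": [0,0,0],"roll": 0,"jaw": 0.085}]}}

```text
clock: 19.25
tool_pos: [399.5, -233.6, 219.3]
tool_rot: [-3.142, 0.001, 1.659]
ft_force: [0.4, 0.3, -0.6]
gripper_width: 85.4
```

```bash
python3 plan.py - 400 0 220 - 400 234 220 1.69 427.8 234.2 220 - 427.8 234.2 60; python3 - <<'E'
from h import *
T=shot("top","pics/t9.png");S=shot("scene","pics/s9.png")
E
```

```text
t 19.2 p [ 399.5 -233.6  219.3] rot [-3.142e+00  1.000e-03  1.659e+00] F [ 0.4  0.3 -0.6] grip 85.4 q [-0.53  0.13 -0.12  1.33 -0.    0.95]
-> [400.   0. 220.] total [ 0.2326  0.0211 -0.0007] n 10 row [ 0.0233  0.0021 -0.0001]
-> [400. 234. 220.] total [ 0.2331  0.0206 -0.    ] n 10 row [ 0.0233  0.0021 -0.    ]
turn -1.8 deg = 1 x -1.77
-> [428. 234. 220.] total [-0.0031  0.0276 -0.    ] n 1 row [-0.0031  0.0276 -0.    ]
-> [428. 234.  60.] total [0.   0.   0.16] n 5 row [0.    0.    0.032]
```

{"op": "play_rows", "data": {"series": [{"linear": [0.0333,0.003,0],"roll": 0,"jaw": 0.085},{"linear": [0.0333,0.003,0],"roll": 0,"jaw": 0.085},{"linear": [0.0333,0.003,0],"roll": 0,"jaw": 0.085},{"linear": [0.0333,0.003,0],"roll": 0,"jaw": 0.085},{"linear": [0.0333,0.003,0],"roll": 0,"jaw": 0.085}]}}

```text
clock: 19.77
tool_pos: [403.1, -64.8, 217.9]
tool_rot: [-3.141, -0.0, 1.66]
ft_force: [0.4, 0.3, -0.5]
gripper_width: 85.0
```

{"op": "play_rows", "data": {"series": [{"linear": [0.0333,0.003,0],"roll": 0,"jaw": 0.085},{"linear": [0.0333,0.003,0],"roll": 0,"jaw": 0.085},{"linear": [0.0333,0.003,0],"roll": 0,"jaw": 0.085},{"linear": [0.0333,0.003,0],"roll": 0,"jaw": 0.085},{"linear": [0.0333,0.003,0],"roll": 0,"jaw": 0.085}]}}

```text
clock: 20.18
tool_pos: [402.9, 103.1, 218.1]
tool_rot: [3.142, -0.0, 1.661]
ft_force: [1.4, -1.0, 0.5]
gripper_width: 85.0
```

{"op": "play_rows", "data": {"series": [{"linear": [0.0333,0.003,0],"roll": 0,"jaw": 0.085},{"linear": [0.0333,0.003,0],"roll": 0,"jaw": 0.085},{"linear": [0.0333,0.003,0],"roll": 0,"jaw": 0.085},{"linear": [0.0333,0.003,0],"roll": -1.8,"jaw": 0.085},{"linear": [-0.0031,0.0276,0],"roll": 0,"jaw": 0.085}]}}

```text
clock: 20.6
tool_pos: [427.6, 241.2, 218.0]
tool_rot: [-3.14, -0.002, 1.701]
ft_force: [1.1, 0.5, 0.7]
gripper_width: 85.4
```

{"op": "play_rows", "data": {"series": [{"linear": [0,0,0],"roll": 0,"jaw": 0.085},{"linear": [0,0,0],"roll": 0,"jaw": 0.085},{"linear": [0,0,0],"roll": 0,"jaw": 0.085}]}}

```text
clock: 20.85
tool_pos: [430.2, 234.8, 217.6]
tool_rot: [-3.14, 0.0, 1.692]
ft_force: [-1.0, -0.2, -0.6]
gripper_width: 85.2
```

```bash
python3 plan.py - 427.8 234.2 150 - 427.8 234.2 58; python3 - <<'E'
from h import *
np.set_printoptions(precision=1,suppress=True)
T=shot("top");S=shot("scene")
for n,im,b in(("scene",S,(320,160,400,230)),("top",T,(335,205,380,245))):
  for c,s,m in blobs(im,(78,80,90),(98,255,255),b,30):
    w=np.float32([onz(n,*q[::-1],85)[:2] for q in np.argwhere(m)]);print("foam",n,cv2.minAreaRect(w),w.mean(0))
for c,s,m in blobs(T,(3,100,30),(20,255,200),(310,205,350,240)): print("amb",c,s,onz("top",*c,37))
for c,s,m in blobs(S,(3,100,30),(20,255,200),(320,170,360,220)): print("amb",c,s,onz("scene",*c,37))
a=cv2.resize(T[200:260,300:400],(500,300));b=cv2.resize(S[160:240,300:380],(300,300))
cv2.imwrite("pics/f3.png",np.hstack([a,b]))
E
```

```text
t 20.9 p [430.2 234.8 217.6] rot [-3.14   0.     1.692] F [-1.  -0.2 -0.6] grip 85.2 q [ 0.5   0.18 -0.06  1.34  0.    1.95]
-> [428. 234. 150.] total [-0.0003 -0.0024  0.0676] n 2 row [-0.0002 -0.0012  0.0338]
-> [428. 234.  58.] total [0.    0.    0.092] n 3 row [0.     0.     0.0307]
foam scene ((467.4266662597656, -194.54702758789062), (62.6529655456543, 143.91917419433594), 21.191314697265625) [ 467.  -197.2]
foam top ((480.6725158691406, -225.13162231445312), (46.40742111206055, 75.43275451660156), 5.273056507110596) [ 480.5 -224.6]
amb [331.5 224.2] [327, 219, 12, 10, 69] [ 481.1 -153.    37. ]
amb [340.2 195.6] [334, 185, 13, 20, 190] [ 478.7 -150.    37. ]
```

Foam is placed at about (481, −225), aligned to the row at 5.3°, and the dropper is at about (480, −152). Both are within tolerance. Next the reagent bottle.

{"op": "play_rows", "data": {"series": [{"linear": [0,-0.0012,0.032],"roll": 0,"jaw": 0.085},{"linear": [0,-0.0012,0.032],"roll": 0,"jaw": 0.085},{"linear": [0,0,0.032],"roll": 0,"jaw": 0.085},{"linear": [0,0,0.032],"roll": 0,"jaw": 0.085},{"linear": [0,0,0.031],"roll": 0,"jaw": 0.085}]}}

```text
clock: 21.37
tool_pos: [427.6, 233.7, 58.4]
tool_rot: [3.141, -0.001, 1.69]
ft_force: [0.4, 0.2, -0.5]
gripper_width: 85.2
```

{"op": "play_rows", "data": {"series": [{"linear": [0,0,0],"roll": 0,"jaw": 0.085},{"linear": [0,0,0],"roll": 0,"jaw": 0.075},{"linear": [0,0,0],"roll": 0,"jaw": 0.065},{"linear": [0,0,0],"roll": 0,"jaw": 0.055},{"linear": [0,0,0],"roll": 0,"jaw": 0.04}], "squeeze": 30}}

```text
clock: 21.78
tool_pos: [429.3, 235.0, 61.8]
tool_rot: [3.138, -0.001, 1.692]
ft_force: [-1.3, -1.8, 5.0]
gripper_width: 57.8
```

{"op": "play_rows", "data": {"series": [{"linear": [0,0,0],"roll": 0,"jaw": 0.04},{"linear": [0,0,0],"roll": 0,"jaw": 0.04},{"linear": [0,0,0],"roll": 0,"jaw": 0.04}], "squeeze": 50}}

```text
clock: 22.03
tool_pos: [429.3, 235.0, 62.0]
tool_rot: [3.138, -0.001, 1.692]
ft_force: [-1.6, -1.2, 7.2]
gripper_width: 57.3
```

```bash
python3 plan.py 1.66 = = 220 - 420 100 220 - 471.5 -82.9 220 - 471.5 -82.9 85
```

```text
t 22.0 p [429.3 235.   62. ] rot [ 3.138e+00 -1.000e-03  1.692e+00] F [-1.6 -1.2  7.2] grip 57.3 q [ 0.5   0.27 -0.36  0.94 -0.    1.95]
turn 1.8 deg = 1 x 1.81
-> [429. 235. 220.] total [ 0.     0.    -0.158] n 5 row [ 0.      0.     -0.0316]
-> [420. 100. 220.] total [-0.1337 -0.0213 -0.    ] n 4 row [-0.0334 -0.0053 -0.    ]
-> [472. -83. 220.] total [-0.1868  0.035  -0.    ] n 10 row [-0.0187  0.0035 -0.    ]
-> [472. -83.  85.] total [0.    0.    0.135] n 4 row [0.     0.     0.0338]
```

{"op": "play_rows", "data": {"series": [{"linear": [0,0,-0.01],"roll": 0,"jaw": 0.04},{"linear": [0,0,-0.03],"roll": 0,"jaw": 0.04},{"linear": [0,0,-0.035],"roll": 0,"jaw": 0.04},{"linear": [0,0,-0.035],"roll": 0,"jaw": 0.04},{"linear": [0,0,-0.02],"roll": 1.8,"jaw": 0.04}]}}

```text
clock: 22.45
tool_pos: [429.2, 235.0, 194.7]
tool_rot: [3.136, -0.002, 1.661]
ft_force: [0.4, 0.5, -5.1]
gripper_width: 57.2
```

{"op": "play_rows", "data": {"series": [{"linear": [-0.0334,-0.0053,0],"roll": 0,"jaw": 0.04},{"linear": [-0.0334,-0.0053,0],"roll": 0,"jaw": 0.04},{"linear": [-0.0334,-0.0053,0],"roll": 0,"jaw": 0.04},{"linear": [-0.0334,-0.0053,0],"roll": 0,"jaw": 0.04},{"linear": [-0.0267,0.005,0],"roll": 0,"jaw": 0.04}]}}

```text
clock: 22.87
tool_pos: [424.6, 71.3, 191.1]
tool_rot: [3.14, 0.0, 1.66]
ft_force: [0.1, 0.3, -4.9]
gripper_width: 56.0
```

{"op": "play_rows", "data": {"series": [{"linear": [-0.0267,0.005,0],"roll": 0,"jaw": 0.04},{"linear": [-0.0267,0.005,0],"roll": 0,"jaw": 0.04},{"linear": [-0.0267,0.005,0],"roll": 0,"jaw": 0.04},{"linear": [-0.0267,0.005,0],"roll": 0,"jaw": 0.04},{"linear": [-0.0267,0.005,0],"roll": 0,"jaw": 0.04}]}}

```text
clock: 23.28
tool_pos: [463.4, -58.9, 191.1]
tool_rot: [3.139, 0.0, 1.66]
ft_force: [1.0, 1.3, -4.1]
gripper_width: 56.1
```

{"op": "play_rows", "data": {"series": [{"linear": [-0.0267,0.005,0],"roll": 0,"jaw": 0.04},{"linear": [0,0,0],"roll": 0,"jaw": 0.04},{"linear": [0,0,0],"roll": 0,"jaw": 0.04},{"linear": [0,0,0],"roll": 0,"jaw": 0.04},{"linear": [0,0,0],"roll": 0,"jaw": 0.04}]}}

```text
clock: 23.7
tool_pos: [470.2, -83.0, 190.0]
tool_rot: [3.141, -0.0, 1.661]
ft_force: [-0.8, 0.2, -5.0]
gripper_width: 55.8
```

```bash
python3 plan.py 1.66 471.5 -82.9 90 - 471.5 -82.9 67.5
```

```text
t 23.7 p [470.2 -83.  190. ] rot [ 3.141 -0.     1.661] F [-0.8  0.2 -5. ] grip 55.8 q [-0.17  0.16 -0.15  1.26  0.    1.31]
turn 0.1 deg = 1 x 0.05
-> [472. -83.  90.] total [-0.      0.0013  0.1   ] n 3 row [-0.      0.0004  0.0333]
-> [472. -83.  68.] total [0.     0.     0.0225] n 1 row [0.     0.     0.0225]
```

{"op": "play_rows", "data": {"series": [{"linear": [0,0.0005,0.033],"roll": 0,"jaw": 0.04},{"linear": [0,0,0.033],"roll": 0,"jaw": 0.04},{"linear": [0,0,0.025],"roll": 0,"jaw": 0.04},{"linear": [0,0,0],"roll": 0,"jaw": 0.04},{"linear": [0,0,0],"roll": 0,"jaw": 0.04}]}}

```text
clock: 24.12
tool_pos: [469.9, -82.6, 98.2]
tool_rot: [-3.139, -0.001, 1.662]
ft_force: [0.3, -0.6, -3.5]
gripper_width: 55.6
```

{"op": "play_rows", "data": {"series": [{"linear": [0,0,0],"roll": 0,"jaw": 0.04},{"linear": [0,0,0],"roll": 0,"jaw": 0.04}]}}

```text
clock: 24.28
tool_pos: [472.3, -83.5, 100.2]
tool_rot: [3.139, 0.001, 1.661]
ft_force: [-1.1, 0.4, -3.8]
gripper_width: 56.0
```

```bash
python3 plan.py 1.66 471.5 -82.9 67.5; python3 - <<'E'
from h import *
T=shot("top");S=shot("scene")
a=cv2.resize(T[180:260,260:360],(500,400));b=cv2.resize(S[140:240,260:360],(300,300))
cv2.imwrite("pics/r1.png",np.hstack([cv2.resize(a,(375,300)),cv2.resize(S[140:240,255:355],(300,300)),])); print(onz("scene",322.6,216.9,5))
E
```

```text
t 24.3 p [472.3 -83.5 100.2] rot [3.139e+00 1.000e-03 1.661e+00] F [-1.1  0.4 -3.8] grip 56.0 q [-0.17  0.22 -0.32  1.03  0.    1.31]
turn 0.0 deg = 1 x 0.05
-> [472. -83.  68.] total [ 0.0006 -0.0008  0.0327] n 1 row [ 0.0006 -0.0008  0.0327]
[471.70378887 -83.11945104   5.        ]
```

View pics/r1.png

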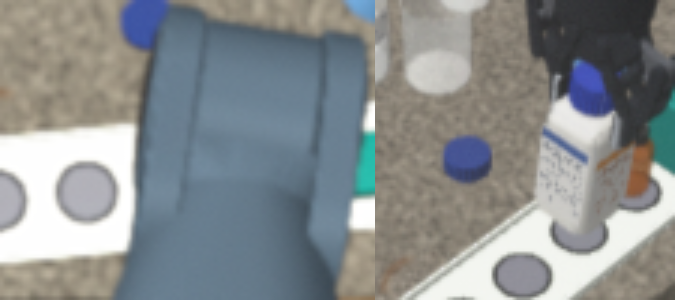

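Upright and above mark 3, which is at crop pixel (578,231). Lowering.

{"op": "play_rows", "data": {"series": [{"linear": [0,0,0.015],"roll": 0,"jaw": 0.04},{"linear": [0,0,0.012],"roll": 0,"jaw": 0.04},{"linear": [0,0,0],"roll": 0,"jaw": 0.04},{"linear": [0,0,0],"roll": 0,"jaw": 0.04},{"linear": [0,0,0],"roll": 0,"jaw": 0.04}]}}

```text
clock: 24.8
tool_pos: [471.5, -83.6, 72.2]
tool_rot: [3.14, 0.0, 1.66]
ft_force: [0.0, 0.0, -3.9]
gripper_width: 55.7
```

{"op": "play_rows", "data": {"series": [{"linear": [0,0,0.002],"roll": 0,"jaw": 0.04},{"linear": [0,0,0.002],"roll": 0,"jaw": 0.04},{"linear": [0,0,0],"roll": 0,"jaw": 0.04},{"linear": [0,0,0],"roll": 0,"jaw": 0.04},{"linear": [0,0,0],"roll": 0,"jaw": 0.04}]}}

```text
clock: 25.22
tool_pos: [471.6, -83.5, 68.0]
tool_rot: [3.14, 0.0, 1.66]
ft_force: [0.4, 1.8, 5.0]
gripper_width: 55.8
```

Contact with the floor. Release and retreat upward, then back toward the detergent.

{"op": "play_rows", "data": {"series": [{"linear": [0,0,0],"roll": 0,"jaw": 0.06},{"linear": [0,0,0],"roll": 0,"jaw": 0.065},{"linear": [0,0,0],"roll": 0,"jaw": 0.075},{"linear": [0,0,0],"roll": 0,"jaw": 0.085},{"linear": [0,0,0],"roll": 0,"jaw": 0.085}]}}

```text
clock: 25.63
tool_pos: [470.8, -83.5, 67.2]
tool_rot: [-3.141, -0.0, 1.66]
ft_force: [-0.2, -0.7, 0.3]
gripper_width: 84.8
```

{"op": "play_rows", "data": {"series": [{"linear": [0,0,-0.02],"roll": 0,"jaw": 0.085},{"linear": [0,0,-0.036],"roll": 0,"jaw": 0.085},{"linear": [0,0,-0.036],"roll": 0,"jaw": 0.085},{"linear": [0,0,-0.036],"roll": 0,"jaw": 0.085},{"linear": [0,0,-0.022],"roll": 0,"jaw": 0.085}]}}

```text
clock: 26.05
tool_pos: [471.6, -83.7, 220.8]
tool_rot: [3.138, 0.001, 1.66]
ft_force: [0.6, 0.6, 0.2]
gripper_width: 84.6
```

{"op": "play_rows", "data": {"series": [{"linear": [0,-0.03,0],"roll": 0,"jaw": 0.085},{"linear": [0,-0.03,0],"roll": 0,"jaw": 0.085},{"linear": [-0.02,-0.02,0],"roll": 0,"jaw": 0.085},{"linear": [-0.03,0,0],"roll": 0,"jaw": 0.085},{"linear": [0,0,0],"roll": 0,"jaw": 0.085}]}}

```text
clock: 26.47
tool_pos: [395.4, -143.5, 217.7]
tool_rot: [3.14, 0.002, 1.658]
ft_force: [0.7, 0.2, -0.0]
gripper_width: 84.8
```

```bash
python3 plan.py - 400 -377 220 1.88 455 -377 220 - 455 -377 58; python3 - <<'E'
from h import *
np.set_printoptions(precision=1,suppress=True)
T=shot("top","pics/t12.png");S=shot("scene","pics/s12.png")
p=[b[0] for b in blobs(T,(110,120,40),(130,255,255),(280,200,340,240),20)]
q=[b[0] for b in blobs(S,(110,120,40),(130,255,255),(290,140,350,200),20)]
print(p,q); print([tri(b,a) for a in p for b in q])
E
```

```text
t 26.5 p [ 395.4 -143.5  217.7] rot [3.140e+00 2.000e-03 1.658e+00] F [ 0.7  0.2 -0. ] grip 84.8 q [-0.35  0.05 -0.2   1.31 -0.    1.14]
-> [ 400. -377.  220.] total [-0.233  -0.0158 -0.0023] n 10 row [-0.0233 -0.0016 -0.0002]
turn -12.7 deg = 2 x -6.35
-> [ 455. -377.  220.] total [-0.0167  0.0524 -0.    ] n 2 row [-0.0084  0.0262 -0.    ]
-> [ 455. -377.   58.] total [0.    0.    0.162] n 5 row [0.     0.     0.0324]
[array([308.9, 225.3])] [array([325.3, 179.4])]
[(array([472.3, -79.8, 141.1]), np.float64(1.0767076294333917))]
```

Reagent at about (472, −80): on its mark. Now the detergent.

{"op": "play_rows", "data": {"series": [{"linear": [-0.0333,-0.0023,0],"roll": 0,"jaw": 0.085},{"linear": [-0.0333,-0.0023,0],"roll": 0,"jaw": 0.085},{"linear": [-0.0333,-0.0023,0],"roll": 0,"jaw": 0.085},{"linear": [-0.0333,-0.0023,0],"roll": 0,"jaw": 0.085},{"linear": [-0.0333,-0.0023,0],"roll": 0,"jaw": 0.085}]}}

```text
clock: 26.98
tool_pos: [399.4, -308.0, 217.1]
tool_rot: [-3.141, -0.001, 1.662]
ft_force: [1.0, 0.1, -0.0]
gripper_width: 84.8
```

{"op": "play_rows", "data": {"series": [{"linear": [-0.0333,-0.0023,0],"roll": 0,"jaw": 0.085},{"linear": [-0.0333,-0.0023,0],"roll": 0,"jaw": 0.085},{"linear": [0,0,0],"roll": -6.4,"jaw": 0.085},{"linear": [0,0,0],"roll": -6.4,"jaw": 0.085},{"linear": [-0.0084,0.0262,0],"roll": 0,"jaw": 0.085}]}}

```text
clock: 27.4
tool_pos: [425.5, -373.8, 217.2]
tool_rot: [-3.14, -0.002, 1.889]
ft_force: [1.0, -1.7, 0.4]
gripper_width: 85.0
```

{"op": "play_rows", "data": {"series": [{"linear": [-0.0084,0.0262,0],"roll": 0,"jaw": 0.085},{"linear": [0,0,0],"roll": 0,"jaw": 0.085},{"linear": [0,0,0],"roll": 0,"jaw": 0.085},{"linear": [0,0,0],"roll": 0,"jaw": 0.085}]}}

```text
clock: 27.73
tool_pos: [455.5, -373.0, 216.7]
tool_rot: [-3.141, -0.001, 1.885]
ft_force: [-0.6, 0.1, -0.5]
gripper_width: 84.8
```

```bash
python3 plan.py - 455.5 -377.5 130 - 455.5 -377.5 57
```

```text
t 27.7 p [ 455.5 -373.   216.7] rot [-3.141e+00 -1.000e-03  1.885e+00] F [-0.6  0.1 -0.5] grip 84.8 q [-0.69  0.35  0.18  1.4  -0.    0.57]
-> [ 456. -378.  130.] total [-0.0043 -0.0014  0.0867] n 3 row [-0.0014 -0.0005  0.0289]
-> [ 456. -378.   57.] total [0.    0.    0.073] n 3 row [0.     0.     0.0243]
```

{"op": "play_rows", "data": {"series": [{"linear": [-0.0014,-0.0005,0.029],"roll": 0,"jaw": 0.085},{"linear": [-0.0014,-0.0005,0.029],"roll": 0,"jaw": 0.085},{"linear": [-0.0014,-0.0005,0.029],"roll": 0,"jaw": 0.085},{"linear": [0,0,0.02],"roll": 0,"jaw": 0.085},{"linear": [0,0,0],"roll": 0,"jaw": 0.085}]}}

```text
clock: 28.15
tool_pos: [452.5, -376.4, 106.4]
tool_rot: [-3.138, -0.006, 1.883]
ft_force: [-0.4, 0.6, -0.0]
gripper_width: 85.0
```

{"op": "play_rows", "data": {"series": [{"linear": [0,0,0.015],"roll": 0,"jaw": 0.085},{"linear": [0,0,0.02],"roll": 0,"jaw": 0.085},{"linear": [0,0,0.018],"roll": 0,"jaw": 0.085},{"linear": [0,0,0],"roll": 0,"jaw": 0.085},{"linear": [0,0,0],"roll": 0,"jaw": 0.085}]}}

```text
clock: 28.57
tool_pos: [455.0, -378.2, 58.1]
tool_rot: [-3.141, -0.001, 1.884]
ft_force: [-0.5, -0.2, 0.6]
gripper_width: 85.0
```

{"op": "play_rows", "data": {"series": [{"linear": [0,0,0],"roll": 0,"jaw": 0.07},{"linear": [0,0,0],"roll": 0,"jaw": 0.06},{"linear": [0,0,0],"roll": 0,"jaw": 0.05},{"linear": [0,0,0],"roll": 0,"jaw": 0.04},{"linear": [0,0,0],"roll": 0,"jaw": 0.035}], "squeeze": 30}}

```text
clock: 28.98
tool_pos: [456.1, -379.0, 58.8]
tool_rot: [3.14, 0.002, 1.884]
ft_force: [-0.9, 1.3, 7.1]
gripper_width: 46.4
```

{"op": "play_rows", "data": {"series": [{"linear": [0,0,0],"roll": 0,"jaw": 0.035},{"linear": [0,0,0],"roll": 0,"jaw": 0.035},{"linear": [0,0,0],"roll": 0,"jaw": 0.035}], "squeeze": 60}}

```text
clock: 29.23
tool_pos: [456.1, -379.0, 59.0]
tool_rot: [3.14, 0.002, 1.884]
ft_force: [-0.5, 0.4, 9.9]
gripper_width: 45.1
```

```bash
python3 plan.py - = = 230; python3 - <<'E'
from h import *
T=shot("top");S=shot("scene")
cv2.imwrite("pics/g1.png",np.hstack([cv2.resize(T[190:260,370:440],(400,400)),cv2.resize(S[100:200,350:450],(400,400))]))
E
```

```text
t 29.2 p [ 456.1 -379.    59. ] rot [3.140e+00 2.000e-03 1.884e+00] F [-0.5  0.4  9.9] grip 45.1 q [-0.69  0.43 -0.11  1.03 -0.    0.56]
-> [ 456. -379.  230.] total [ 0.     0.    -0.171] n 5 row [ 0.      0.     -0.0342]
```

Gripped at 46 mm, so the jaws are across its 48 mm side. Lift and move to mark 2, travelling in front of the row.

{"op": "play_rows", "data": {"series": [{"linear": [0,0,-0.01],"roll": 0,"jaw": 0.035},{"linear": [0,0,-0.03],"roll": 0,"jaw": 0.035},{"linear": [0,0,-0.035],"roll": 0,"jaw": 0.035},{"linear": [0,0,-0.035],"roll": 0,"jaw": 0.035},{"linear": [0,0,-0.035],"roll": 0,"jaw": 0.035}], "squeeze": 70}}

```text
clock: 29.75
tool_pos: [454.8, -377.9, 204.2]
tool_rot: [-3.141, -0.001, 1.884]
ft_force: [0.5, -1.2, -3.0]
gripper_width: 44.9
```

{"op": "play_rows", "data": {"series": [{"linear": [0,0,-0.035],"roll": 0,"jaw": 0.035},{"linear": [0,0,0],"roll": 6.4,"jaw": 0.035},{"linear": [0,0,0],"roll": 6.4,"jaw": 0.035},{"linear": [0,0,0],"roll": 0,"jaw": 0.035}]}}

```text
clock: 30.08
tool_pos: [455.4, -378.4, 238.4]
tool_rot: [3.141, 0.001, 1.655]
ft_force: [-1.3, -0.4, -3.6]
gripper_width: 45.0
```

```bash
python3 plan.py 1.66 420 -200 235 - 465.7 -10.8 235 - 465.7 -10.8 95 - 465.7 -10.8 64.5
```

```text
t 30.1 p [ 455.4 -378.4  238.4] rot [3.141e+00 1.000e-03 1.655e+00] F [-1.3 -0.4 -3.6] grip 45.0 q [-0.69  0.35  0.23  1.45  0.    0.79]
turn -0.3 deg = 1 x -0.27
-> [ 420. -200.  235.] total [ 0.1808 -0.0193  0.0034] n 10 row [ 0.0181 -0.0019  0.0003]
-> [466. -11. 235.] total [ 0.1844  0.0624 -0.    ] n 10 row [ 0.0184  0.0062 -0.    ]
-> [466. -11.  95.] total [0.   0.   0.14] n 4 row [0.    0.    0.035]
-> [466. -11.  64.] total [0.     0.     0.0305] n 1 row [0.     0.     0.0305]
```

{"op": "play_rows", "data": {"series": [{"linear": [0.0301,-0.0032,0],"roll": -0.3,"jaw": 0.035},{"linear": [0.0301,-0.0032,0],"roll": 0,"jaw": 0.035},{"linear": [0.0301,-0.0032,0],"roll": 0,"jaw": 0.035},{"linear": [0.0301,-0.0032,0],"roll": 0,"jaw": 0.035},{"linear": [0.0301,-0.0032,0],"roll": 0,"jaw": 0.035}]}}

```text
clock: 30.5
tool_pos: [424.3, -228.6, 237.0]
tool_rot: [-3.141, -0.001, 1.669]
ft_force: [0.0, 0.0, -3.2]
gripper_width: 44.8
```

{"op": "play_rows", "data": {"series": [{"linear": [0.0301,-0.0032,0],"roll": 0,"jaw": 0.035},{"linear": [0.0307,0.0104,0],"roll": 0,"jaw": 0.035},{"linear": [0.0307,0.0104,0],"roll": 0,"jaw": 0.035},{"linear": [0.0307,0.0104,0],"roll": 0,"jaw": 0.035},{"linear": [0.0307,0.0104,0],"roll": 0,"jaw": 0.035}]}}

```text
clock: 30.92
tool_pos: [448.6, -72.6, 237.4]
tool_rot: [-3.141, -0.0, 1.669]
ft_force: [1.2, -0.8, -2.9]
gripper_width: 44.7
```

{"op": "play_rows", "data": {"series": [{"linear": [0.0307,0.0104,0],"roll": 0,"jaw": 0.035},{"linear": [0.0307,0.0104,0],"roll": 0,"jaw": 0.035},{"linear": [0,0,0],"roll": 0,"jaw": 0.035},{"linear": [0,0,0],"roll": 0,"jaw": 0.035},{"linear": [0,0,0],"roll": 0,"jaw": 0.035}]}}

```text
clock: 31.33
tool_pos: [463.6, -11.1, 237.1]
tool_rot: [-3.141, 0.0, 1.669]
ft_force: [-1.0, 0.2, -2.8]
gripper_width: 44.8
```

{"op": "play_rows", "data": {"series": [{"linear": [0,0,0.03],"roll": 0,"jaw": 0.035},{"linear": [0,0,0.035],"roll": 0,"jaw": 0.035},{"linear": [0,0,0.035],"roll": 0,"jaw": 0.035},{"linear": [0,0,0.03],"roll": 0,"jaw": 0.035},{"linear": [0,0,0],"roll": 0,"jaw": 0.035}]}}

```text
clock: 31.75
tool_pos: [459.7, -12.3, 102.5]
tool_rot: [-3.133, -0.001, 1.665]
ft_force: [-1.9, -0.3, -3.4]
gripper_width: 44.8
```

{"op": "play_rows", "data": {"series": [{"linear": [0,0,0],"roll": 0,"jaw": 0.035},{"linear": [0,0,0],"roll": 0,"jaw": 0.035}]}}

```text
clock: 31.92
tool_pos: [464.9, -11.9, 108.9]
tool_rot: [3.14, 0.0, 1.665]
ft_force: [0.4, -0.1, -2.5]
gripper_width: 44.9
```

```bash
python3 plan.py 1.66 465.7 -10.8 64.5; python3 - <<'E'
from h import *
S=shot("scene","pics/s14.png")
cv2.imwrite("pics/g2.png",cv2.resize(S[110:270,225:385],(600,600),interpolation=2))
E
```

```text
t 31.9 p [464.9 -11.9 108.9] rot [3.14  0.    1.665] F [ 0.4 -0.1 -2.5] grip 44.9 q [-0.03  0.19 -0.33  1.05 -0.    1.45]
turn 0.3 deg = 1 x 0.28
-> [466. -11.  64.] total [0.001  0.0009 0.0444] n 2 row [0.0005 0.0005 0.0222]
```

View pics/g2.png

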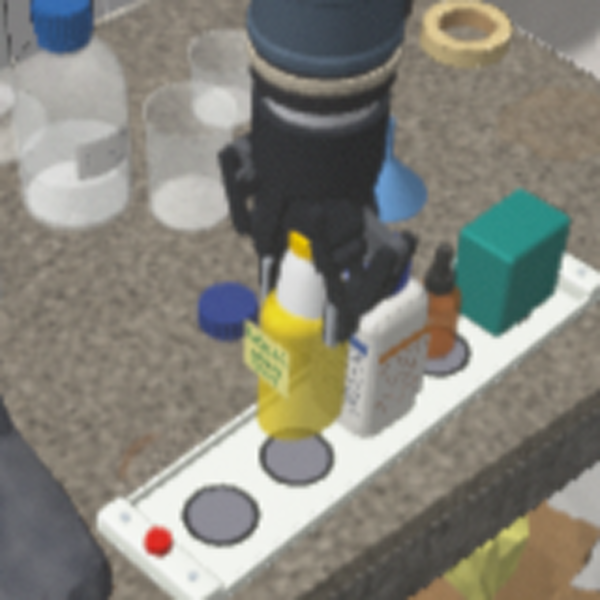

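```bash
python3 - <<'E'
from h import *
np.set_printoptions(precision=1,suppress=True)
S=cv2.imread("pics/s14.png")
print("target axis px",[proj("scene",(465.7,-10.8,z)) for z in(50,90,130)])
h=cv2.cvtColor(S,cv2.COLOR_BGR2HSV);m=cv2.inRange(h,np.array((20,70,80)),np.array((40,255,255)))
for r in range(200,228,3):
  c=np.where(m[r,285:325])[0]+285; print(r,c.min() if len(c) else 0,c.max() if len(c) else 0)
# per-mm pixel shift for y and x at z=60
b=proj("scene",(465.7,-10.8,60));print(proj("scene",(465.7,-0.8,60))-b,proj("scene",(475.7,-10.8,60))-b)
E
```

```text
target axis px [array([304.1, 219.8]), array([304.7, 208.8]), array([305.4, 197.1])]
200 290 310
203 290 317
206 290 317
209 293 316
212 293 316
215 293 316
218 294 315
221 293 314
224 295 310
227 0 0
[-3.1  1.9] [-2.7 -2.3]
```

{"op": "play_rows", "data": {"series": [{"linear": [0.002,0,0.02],"roll": 0.3,"jaw": 0.035},{"linear": [0,0,0.018],"roll": 0,"jaw": 0.035},{"linear": [0,0,0],"roll": 0,"jaw": 0.035},{"linear": [0,0,0],"roll": 0,"jaw": 0.035},{"linear": [0,0,0],"roll": 0,"jaw": 0.035}]}}

```text
clock: 32.38
tool_pos: [465.0, -9.2, 71.0]
tool_rot: [3.139, 0.0, 1.66]
ft_force: [-0.4, -0.4, -2.5]
gripper_width: 44.7
```

{"op": "play_rows", "data": {"series": [{"linear": [0,0,0.003],"roll": 0,"jaw": 0.035},{"linear": [0,0,0.003],"roll": 0,"jaw": 0.035},{"linear": [0,0,0],"roll": 0,"jaw": 0.035},{"linear": [0,0,0],"roll": 0,"jaw": 0.035},{"linear": [0,0,0],"roll": 0,"jaw": 0.035}]}}

```text
clock: 32.8
tool_pos: [464.9, -9.0, 64.2]
tool_rot: [3.139, -0.0, 1.66]
ft_force: [1.4, 1.4, 6.6]
gripper_width: 44.8
```

{"op": "play_rows", "data": {"series": [{"linear": [0,0,0],"roll": 0,"jaw": 0.048},{"linear": [0,0,0],"roll": 0,"jaw": 0.055},{"linear": [0,0,0],"roll": 0,"jaw": 0.065},{"linear": [0,0,0],"roll": 0,"jaw": 0.08},{"linear": [0,0,0],"roll": 0,"jaw": 0.085}]}}

```text
clock: 33.22
tool_pos: [463.6, -9.1, 63.2]
tool_rot: [-3.141, -0.0, 1.66]
ft_force: [0.2, 0.6, 0.8]
gripper_width: 84.7
```

{"op": "play_rows", "data": {"series": [{"linear": [0,0,-0.02],"roll": 0,"jaw": 0.085},{"linear": [0,0,-0.036],"roll": 0,"jaw": 0.085},{"linear": [0,0,-0.036],"roll": 0,"jaw": 0.085},{"linear": [0,0,-0.036],"roll": 0,"jaw": 0.085},{"linear": [0,0,-0.036],"roll": 0,"jaw": 0.085}]}}

```text
clock: 33.63
tool_pos: [463.3, -9.1, 229.0]
tool_rot: [-3.141, -0.0, 1.66]
ft_force: [0.3, -0.1, 0.3]
gripper_width: 85.2
```

{"op": "play_rows", "data": {"series": [{"linear": [0.03,-0.01,-0.005],"roll": 0,"jaw": 0.085},{"linear": [0.035,-0.01,0],"roll": 0,"jaw": 0.085},{"linear": [0.035,-0.01,0],"roll": 0,"jaw": 0.085},{"linear": [0.035,0,0],"roll": 0,"jaw": 0.085},{"linear": [0.035,0,0],"roll": 0,"jaw": 0.085}]}}

```text
clock: 34.05
tool_pos: [417.9, 158.8, 232.7]
tool_rot: [3.141, -0.0, 1.66]
ft_force: [1.3, -0.5, 0.2]
gripper_width: 85.1
```

{"op": "play_rows", "data": {"series": [{"linear": [0.035,0,0],"roll": 0,"jaw": 0.085},{"linear": [0.035,0,0],"roll": 0,"jaw": 0.085},{"linear": [0.035,0,0],"roll": 0,"jaw": 0.085},{"linear": [0,0,0],"roll": 0,"jaw": 0.085},{"linear": [0,0,0],"roll": 0,"jaw": 0.085}]}}

```text
clock: 34.47
tool_pos: [408.8, 263.5, 231.8]
tool_rot: [-3.141, 0.0, 1.664]
ft_force: [-0.1, -0.6, 0.5]
gripper_width: 85.2
```

```bash
python3 plan.py - 423.3 364.9 235 - 423.3 364.9 97; python3 - <<'E'
from h import *
S=shot("scene","pics/s15.png");T=shot("top","pics/t15.png")
cv2.imwrite("pics/g3.png",np.hstack([cv2.resize(S[130:280,250:390],(374,400),interpolation=2),cv2.resize(T[195:255,230:390],(420,400) if 0 else (420,158),interpolation=2) if 0 else cv2.copyMakeBorder(cv2.resize(T[205:245,230:310],(420,210),interpolation=2),0,190,0,0,0)]))
E
```

```text
t 34.5 p [408.8 263.5 231.8] rot [-3.141  0.     1.664] F [-0.1 -0.6  0.5] grip 85.2 q [ 0.57  0.16 -0.04  1.37  0.    2.05]
-> [423. 365. 235.] total [ 0.0996  0.0239 -0.0032] n 3 row [ 0.0332  0.008  -0.0011]
-> [423. 365.  97.] total [0.    0.    0.138] n 4 row [0.     0.     0.0345]
```

View pics/g3.png

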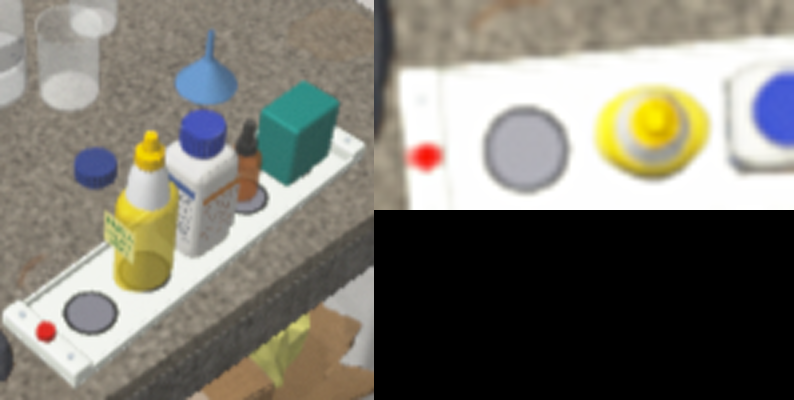

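The detergent stands upright on mark 2, within about 3 mm by pixels (283,230). That was the last allowed picture, so I go on with numbers only. Now the jar.

{"op": "play_rows", "data": {"series": [{"linear": [0.0332,0.008,0],"roll": 0,"jaw": 0.08},{"linear": [0.0332,0.008,0],"roll": 0,"jaw": 0.08},{"linear": [0.0332,0.008,0],"roll": 0,"jaw": 0.08},{"linear": [0,0,0],"roll": 0,"jaw": 0.08},{"linear": [0,0,0],"roll": 0,"jaw": 0.08}]}}

```text
clock: 34.98
tool_pos: [424.8, 363.3, 231.7]
tool_rot: [-3.141, 0.001, 1.66]
ft_force: [0.1, -1.2, -0.3]
gripper_width: 80.2
```

{"op": "play_rows", "data": {"series": [{"linear": [0,0,0.03],"roll": 0,"jaw": 0.08},{"linear": [0,0,0.03],"roll": 0,"jaw": 0.08},{"linear": [0,0,0],"roll": 0,"jaw": 0.08},{"linear": [0,0,0],"roll": 0,"jaw": 0.08}]}}

```text
clock: 35.32
tool_pos: [423.8, 361.2, 172.0]
tool_rot: [-3.139, 0.002, 1.659]
ft_force: [0.0, 0.4, 0.4]
gripper_width: 80.1
```

```bash
python3 plan.py - 423.3 364.9 97; python3 - <<'E'
from h import *
np.set_printoptions(precision=1,suppress=True)
T=cv2.imread("pics/t15.png")
print("M2",proj("top",(465.7,-10.8,80)),proj("top",(465.7,-10.8,165)))
for c,s,m in blobs(T,(22,120,100),(34,255,255),(265,210,300,245),10): print(c,s)
E
```

```text
t 35.3 p [423.8 361.2 172. ] rot [-3.139e+00  2.000e-03  1.659e+00] F [0.  0.4 0.4] grip 80.1 q [ 0.71  0.31  0.    1.27 -0.    2.19]
-> [423. 365.  97.] total [ 0.0037 -0.0002  0.075 ] n 3 row [ 0.0012 -0.0001  0.025 ]
M2 [283.  229.1] [283.6 227.3]
[282.8 229.3] [273, 222, 20, 16, 175]
```

{"op": "play_rows", "data": {"series": [{"linear": [0.0012,0,0.025],"roll": 0,"jaw": 0.08},{"linear": [0.0012,0,0.025],"roll": 0,"jaw": 0.08},{"linear": [0,0,0.025],"roll": 0,"jaw": 0.08},{"linear": [0,0,0],"roll": 0,"jaw": 0.08},{"linear": [0,0,0],"roll": 0,"jaw": 0.08}]}}

```text
clock: 35.73
tool_pos: [424.5, 365.3, 98.7]
tool_rot: [3.142, -0.0, 1.66]
ft_force: [0.3, -0.0, 0.2]
gripper_width: 79.7
```

{"op": "play_rows", "data": {"series": [{"linear": [0,0,0],"roll": 0,"jaw": 0.06},{"linear": [0,0,0],"roll": 0,"jaw": 0.05},{"linear": [0,0,0],"roll": 0,"jaw": 0.04},{"linear": [0,0,0],"roll": 0,"jaw": 0.03},{"linear": [0,0,0],"roll": 0,"jaw": 0.025}], "squeeze": 25}}

```text
clock: 36.15
tool_pos: [424.9, 366.5, 98.9]
tool_rot: [3.139, -0.002, 1.66]
ft_force: [-0.9, 0.3, 7.3]
gripper_width: 35.7
```

{"op": "play_rows", "data": {"series": [{"linear": [0,0,0],"roll": 0,"jaw": 0.025},{"linear": [0,0,0],"roll": 0,"jaw": 0.025},{"linear": [0,0,0],"roll": 0,"jaw": 0.025}], "squeeze": 45}}

```text
clock: 36.4
tool_pos: [424.9, 366.5, 98.9]
tool_rot: [3.139, -0.002, 1.66]
ft_force: [-1.1, -0.6, 6.6]
gripper_width: 35.7
```

{"op": "play_rows", "data": {"series": [{"linear": [0,0,-0.01],"roll": 0,"jaw": 0.025},{"linear": [0,0,-0.03],"roll": 0,"jaw": 0.025},{"linear": [0,0,-0.03],"roll": 0,"jaw": 0.025},{"linear": [0,0,-0.03],"roll": 0,"jaw": 0.025},{"linear": [0,0,-0.02],"roll": 0,"jaw": 0.025}]}}

```text
clock: 36.82
tool_pos: [424.3, 366.0, 220.8]
tool_rot: [3.14, -0.001, 1.66]
ft_force: [0.4, 0.8, -2.9]
gripper_width: 35.6
```

{"op": "play_rows", "data": {"series": [{"linear": [-0.0306,0.0007,0],"roll": 0,"jaw": 0.025},{"linear": [-0.0306,0.0007,0],"roll": 0,"jaw": 0.025},{"linear": [-0.0306,0.0007,0],"roll": 0,"jaw": 0.025},{"linear": [-0.0306,0.0007,0],"roll": 0,"jaw": 0.025},{"linear": [-0.0306,0.0007,0],"roll": 0,"jaw": 0.025}]}}

```text
clock: 37.23
tool_pos: [440.9, 212.4, 218.0]
tool_rot: [-3.142, -0.0, 1.661]
ft_force: [0.4, 0.3, -2.1]
gripper_width: 35.9
```

{"op": "play_rows", "data": {"series": [{"linear": [-0.0306,0.0007,0],"roll": 0,"jaw": 0.025},{"linear": [-0.0306,0.0007,0],"roll": 0,"jaw": 0.025},{"linear": [-0.0306,0.0007,0],"roll": 0,"jaw": 0.025},{"linear": [-0.0306,0.0007,0],"roll": 0,"jaw": 0.025},{"linear": [-0.0306,0.0007,0],"roll": 0,"jaw": 0.025}]}}

```text
clock: 37.65
tool_pos: [458.1, 60.2, 218.1]
tool_rot: [3.141, -0.0, 1.661]
ft_force: [0.8, -0.3, -3.2]
gripper_width: 35.2
```

{"op": "play_rows", "data": {"series": [{"linear": [0,0,0],"roll": 0,"jaw": 0.025},{"linear": [0,0,0],"roll": 0,"jaw": 0.025},{"linear": [0,0,0],"roll": 0,"jaw": 0.025},{"linear": [0,0,0],"roll": 0,"jaw": 0.025}]}}

```text
clock: 37.98
tool_pos: [458.4, 62.4, 217.5]
tool_rot: [3.142, -0.0, 1.661]
ft_force: [0.3, -0.1, -2.5]
gripper_width: 35.6
```

```bash
python3 plan.py 1.66 458.7 61 140 - 458.7 61 104.5
```

```text
t 38.0 p [458.4  62.4 217.5] rot [ 3.142 -0.     1.661] F [ 0.3 -0.1 -2.5] grip 35.6 q [ 0.13  0.13 -0.12  1.33  0.    1.62]
turn 0.1 deg = 1 x 0.06
-> [459.  61. 140.] total [-0.0014  0.0002  0.0775] n 3 row [-0.0005  0.0001  0.0258]
-> [459.  61. 104.] total [0.     0.     0.0355] n 1 row [0.     0.     0.0355]
```

{"op": "play_rows", "data": {"series": [{"linear": [-0.001,0,0.026],"roll": 0,"jaw": 0.025},{"linear": [0,0,0.026],"roll": 0,"jaw": 0.025},{"linear": [0,0,0.026],"roll": 0,"jaw": 0.025},{"linear": [0,0,0.02],"roll": 0,"jaw": 0.025},{"linear": [0,0,0.008],"roll": 0,"jaw": 0.025}]}}

```text
clock: 38.4
tool_pos: [456.7, 61.6, 108.8]
tool_rot: [-3.138, -0.0, 1.662]
ft_force: [-1.0, 0.5, -2.6]
gripper_width: 35.3
```

{"op": "play_rows", "data": {"series": [{"linear": [0,0,0],"roll": 0,"jaw": 0.025},{"linear": [0,0,0],"roll": 0,"jaw": 0.025},{"linear": [0,0,0],"roll": 0,"jaw": 0.025},{"linear": [0,0,0],"roll": 0,"jaw": 0.025}]}}

```text
clock: 38.73
tool_pos: [459.5, 61.0, 112.6]
tool_rot: [3.139, -0.0, 1.661]
ft_force: [-0.4, 0.3, -3.1]
gripper_width: 35.7
```

{"op": "play_rows", "data": {"series": [{"linear": [0,0,0.003],"roll": 0,"jaw": 0.025},{"linear": [0,0,0.003],"roll": 0,"jaw": 0.025},{"linear": [0,0,0],"roll": 0,"jaw": 0.025},{"linear": [0,0,0],"roll": 0,"jaw": 0.025},{"linear": [0,0,0],"roll": 0,"jaw": 0.025}]}}

```text
clock: 39.15
tool_pos: [458.5, 60.6, 105.3]
tool_rot: [-3.141, -0.0, 1.66]
ft_force: [-1.1, 0.7, -3.6]
gripper_width: 35.2
```

{"op": "play_rows", "data": {"series": [{"linear": [0,0,0.002],"roll": 0,"jaw": 0.025},{"linear": [0,0,0],"roll": 0,"jaw": 0.025},{"linear": [0,0,0],"roll": 0,"jaw": 0.025},{"linear": [0,0,0],"roll": 0,"jaw": 0.025}]}}

```text
clock: 39.48
tool_pos: [459.1, 60.7, 103.9]
tool_rot: [3.14, -0.0, 1.66]
ft_force: [-1.3, -1.0, 5.1]
gripper_width: 35.2
```

{"op": "play_rows", "data": {"series": [{"linear": [0,0,0],"roll": 0,"jaw": 0.038},{"linear": [0,0,0],"roll": 0,"jaw": 0.045},{"linear": [0,0,0],"roll": 0,"jaw": 0.06},{"linear": [0,0,0],"roll": 0,"jaw": 0.075},{"linear": [0,0,0],"roll": 0,"jaw": 0.085}]}}

```text
clock: 39.9
tool_pos: [458.5, 60.7, 103.2]
tool_rot: [-3.141, -0.0, 1.66]
ft_force: [0.3, 0.1, -0.2]
gripper_width: 78.9
```

{"op": "play_rows", "data": {"series": [{"linear": [0,0,-0.01],"roll": 0,"jaw": 0.085},{"linear": [0,0,-0.03],"roll": 0,"jaw": 0.085},{"linear": [0,0,-0.035],"roll": 0,"jaw": 0.085},{"linear": [0,0,-0.035],"roll": 0,"jaw": 0.085},{"linear": [0,0,-0.025],"roll": 0,"jaw": 0.085}]}}

```text
clock: 40.32
tool_pos: [458.9, 60.7, 241.0]
tool_rot: [3.14, -0.0, 1.66]
ft_force: [2.2, 0.0, -0.3]
gripper_width: 84.9
```

{"op": "play_rows", "data": {"series": [{"linear": [0.03,-0.02,-0.005],"roll": 0,"jaw": 0.085},{"linear": [0.035,-0.02,0],"roll": 0,"jaw": 0.085},{"linear": [0.035,-0.01,0],"roll": 0,"jaw": 0.085},{"linear": [0.035,0,0],"roll": 0,"jaw": 0.085},{"linear": [0.035,0,0],"roll": 0,"jaw": 0.085}]}}

```text
clock: 40.73
tool_pos: [392.7, 226.9, 243.8]
tool_rot: [3.141, -0.001, 1.66]
ft_force: [0.8, -0.2, 0.2]
gripper_width: 85.0
```

{"op": "play_rows", "data": {"series": [{"linear": [0.035,0,0],"roll": 0,"jaw": 0.085},{"linear": [0.035,0,0],"roll": 0,"jaw": 0.085},{"linear": [0.035,0,0],"roll": 0,"jaw": 0.085},{"linear": [0,0,0],"roll": 0,"jaw": 0.085},{"linear": [0,0,0],"roll": 0,"jaw": 0.085}]}}

```text
clock: 41.15
tool_pos: [383.6, 331.6, 242.6]
tool_rot: [-3.141, 0.001, 1.663]
ft_force: [0.2, 0.3, -0.3]
gripper_width: 84.4
```

```bash
python3 plan.py; python3 - <<'E'
from h import *
np.set_printoptions(precision=1,suppress=True)
S0,T0=[cv2.imread(f"pics/{n}0.png") for n in("scene","top")]
S=shot("scene","pics/s20.png");T=shot("top","pics/t20.png")
for nm,n,a in(("fun","scene",S0),("fun","scene",S),("fun","top",T0),("fun","top",T)):
  b=(305,135,350,170) if n=="scene" else (340,160,380,190)
  for c,s,m in blobs(a,(98,60,60),(112,255,255),b,20): print(nm,n,c,s)
# tags
for im in(T0,T): print("red",[b[0] for b in blobs(im,(0,150,80),(8,255,255),(225,220,255,250),3)])
# foam, dropper, caps, yellow
for c,s,m in blobs(T,(78,80,90),(98,255,255),(335,205,380,245),30):
    w=np.float32([onz("top",*q[::-1],85)[:2] for q in np.argwhere(m)]);print("foam",cv2.minAreaRect(w))
for n,im,b in(("top",T,(310,205,350,240)),("scene",S,(320,170,360,220))):
  for c,s,m in blobs(im,(3,100,30),(20,255,200),b): print("amb",n,c,s)
for n,im,b in(("top",T,(280,200,340,240)),("scene",S,(290,140,350,200))):
  for c,s,m in blobs(im,(110,120,40),(130,255,255),b,20): print("cap",n,c,s)
for c,s,m in blobs(T,(22,120,100),(34,255,255),(265,210,300,245),10): print("yel",c,s)
# jar: difference to the frame before its placing, and mark visibility
D0=cv2.imread("pics/s15.png");T15=cv2.imread("pics/t15.png")
for n,a,b,bx in(("scene",D0,S,(255,170,320,270)),("top",T15,T,(240,205,276,250))):
  d=cv2.absdiff(a,b).max(2);k=np.zeros_like(d);x0,y0,x1,y1=bx;k[y0:y1,x0:x1]=(d[y0:y1,x0:x1]>14)
  p=np.argwhere(k)[:,::-1];print("jar diff",n,len(p),p.min(0),p.max(0),p.mean(0),"axis exp",[proj(n,(458.7,60.5,z)) for z in(5,90,172)])
  if n=="scene":
    for r in range(p[:,1].min(),p[:,1].max()+1,5): q=p[p[:,1]==r][:,0]; print(r,q.min() if len(q) else "",q.max() if len(q) else "",end="; ")
    print()
E
```

```text
t 41.1 p [383.6 331.6 242.6] rot [-3.141e+00  1.000e-03  1.663e+00] F [ 0.2  0.3 -0.3] grip 84.4 q [0.71 0.2  0.03 1.41 0.   2.19]
fun scene [326.8 159.4] [315, 142, 24, 27, 328]
fun scene [326.9 159.4] [315, 142, 24, 27, 329]
fun top [361.6 174.1] [350, 163, 24, 23, 427]
fun top [361.6 174.2] [350, 163, 24, 23, 427]
red [array([239.5, 234.3])]
red [array([239.5, 234.3])]
foam ((480.6725158691406, -225.13162231445312), (46.40742111206055, 75.43275451660156), 5.273056507110596)
amb top [331.5 224.2] [327, 219, 12, 11, 70]
amb scene [341.1 196.4] [326, 187, 21, 20, 131]
cap top [308.9 225.3] [303, 219, 13, 13, 133]
cap scene [325.1 179.4] [318, 171, 16, 18, 225]
yel [282.9 229.3] [273, 222, 21, 16, 176]
jar diff scene 754 [275 184] [292 251] [283.6 220. ] axis exp [array([283.5, 247.1]), array([283.5, 224.6]), array([283.6, 200. ])]
184 280 282; 189 280 282; 194 280 288; 199 275 292; 204 276 291; 209 277 290; 214 277 290; 219 277 290; 224 277 290; 229 277 290; 234 277 290; 239 278 290; 244 277 289; 249 278 288; 
jar diff top 140 [251 224] [264 238] [258.2 231.5] axis exp [array([258.5, 233. ]), array([257.7, 231.6]), array([256.8, 230. ])]
```

All five are on their marks, the funnel hasn't moved and the arm is clear, so I'm handing in.

```bash
python3 -c "
from plant import arm; print(arm.sign_off())"
```

```text
the job is handed in; nothing more can be done
None
```

The caddy is packed and handed in at about 41 s of the 144 s. From the red tag it holds the rod jar, detergent, reagent, dropper bottle and foam block, one to a mark. The sign-off gave no verdict.

My last checks, all from camera measurements:

| Item | Distance from its mark | Note |
|---|---|---|
| Rod jar | within about 1 mm | image column matches the expected axis; upright |
| Detergent | within about 2 mm | |
| Reagent | about 3 mm | |
| Dropper bottle | about 4–5 mm (limit 13 mm) | |
| Foam block | about 3–4 mm | measured 5.3° against the row's 5.1° |
| Funnel | moved less than 0.2 pixel | |

- **Dropper grip:** the first attempt closed too high, on the bottle's shoulder, at 22 mm. I opened, went lower and gripped again at 33 mm; the bottle stayed upright.
- **Dropper release:** I let it go about 4–5 mm above the caddy floor. It landed upright, a few mm behind its mark's centre. The two camera views disagree by about 3 mm on where it stands.
- **After the jar:** I had used all 16 pictures by then, so I checked its placing from pixel measurements, without viewing a picture.

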